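Set up the flow analyser: coils on the cradle, samples in the sampler

ROBOT

A 7-joint arm with a two-finger parallel gripper is mounted at the origin on the work surface. World frame = base frame: x ahead of the robot, y to its left, z up, the work surface at z = 0. Lengths are in m, angles in rad, forces in N, time in s.
With the tool pointing down it reaches from about 0.425 to 0.825 m from the base axis. Payload 3.6 kg.
Tool frame: the origin (TCP) lies between the finger pads; the fingertips stand 11 mm ahead of it and the grasp point (between the pads) lies 8 mm behind it; y points along the fingers, z is the direction in which the jaws open and shut, and the axes are right-handed (so a half turn about y gives the same grasp; the last joint's range is limited). The gripper opens to 85 mm and grips with 20 to 120 N. Pads are 22 mm wide; open, the fingers measure 114 mm over their backs; the gripper's body (76 mm by 85 mm) begins 54 mm behind the grasp point. The pads swing forward as they close: fully open they stand 13 mm farther back than shut.
Start: joints at [-1.31, 0.615, -0.013, 1.423, 0.008, 1.103, -0.04], TCP at [0.184, 0.623, 0.242] pointing down, gripper open.
Joint ranges: [-3.12, 3.12], [-0.3, 2.06], [-1.34, 1.32], [0.26, 2.42], [-1.36, 4.5], [0.01, 1.98], [-2.84, 2.84]. Speed limits (rad/s): [2.79, 2.79, 3.14, 3.14, 3.14, 3.14, 3.14].

INTERFACE

Orientations are given as a rotation vector (axis times angle).
In Python, from workcell import bot gives the robot as it stands.
- The arm moves only by the shell command python3 -m handwheel 'ROWS' [OPENING]. ROWS is JSON, a list of rows, each an object of numbers: "x", "y", "z": the shift along the tool's x, y, z in units of 0.75 m (1.0 is 0.75 m); "rx", "ry", "rz": the turn, a rotation vector about the tool's x, y, z in units of 1.5 rad (1.0 is 1.5 rad). A call has 1 to 10 rows; each row is the pose to reach, as a shift and turn from the pose commanded when the call began, along the tool's axes at that moment; what a row does not reach only later rows make up. A row lasts 1/8 s, in which the tool goes at most 62.5 mm and 10.7 degrees, less where a joint would pass 70% of its speed; a pose out of reach is approached as far as the arm can. A call with a number of a shift or a turn outside -1 to 1 is refused whole. A call with a gripper value outside its range is refused whole. OPENING is the closure, from -1 (fully open) to 1 (shut), so that 0 is half open, set as the call begins (- or left out, the last holds). The fingers move at their own pace and stop on an object; the grip force is fixed at half the most. Time passes only in rows, so rows that repeat a pose let the fingers close. It gives the time, the measured TCP pose, the force and the opening at its end, in the units of the state.
- bot.get_obs(): the state, without advancing time (a new reading comes with each control period).
- bot.capture(name): name is "scene" or "top" or "wrist"; returns a dict with "frame" (420x560x3 uint8, red, green, blue), "fx", "fy", "cx", "cy" (pixels), "D" ([k1, k2, p1, p2, k3] as OpenCV has them; the pictures are not rectified), "rvec" (rotation vector, rad) and "tvec" (3), from world to camera coordinates, as OpenCV has them. Camera axes: x right, y down, z forward; pixel columns grow to the right and rows downward; lengths in m; the calibration is good to about 2 mm. A picture is of the moment at which its call begins. There is no depth.
- bot.job_done(): hands the job in, once; it reports no verdict.
The state is a dict: "time": time; "q": joint angles; "joint_vel": joint speeds; "effort": joint torques, N m; "tool_pos": TCP position; "ee_rot": TCP orientation; "contact_force": force on the tool from outside, world axes, zero at the start; "wrist_torque": the same for the moment, N m; "finger_gap": finger opening in m.
Only numpy, scipy, OpenCV 4.12 (cv2) and the standard library are available. Lean on these libraries where they do the work, as an engineer would, in place of code of your own. Each camera call takes 0.05 s, during which the arm holds its last target.

TASK

Set the analyser up for its next run: first lay every glass coil across the raised cradle, each with its two stub tubes resting in the pair of saddles of its own colour, then move all the orange-capped sample tubes from the storage rack into the sampler rack beside the module, one to a hole and fully down. When everything is in place, press the green start button fully down and let it go; leave the black-capped tubes where they are and do not disturb the jar or the beaker.

Things in the scene. Friction and masses are not known exactly. Their poses are not given: they have to be found in the camera images.
- coil_red: glass mixing coil with red collars: glass body 22 mm diameter, 70 mm long (grasp here); a 30 mm square, 6 mm thick red collar at each end (centres 38 mm from the middle); 10 mm diameter stub tubes out to 66 mm either side. Origin: middle of the coil on its axis, 15 mm above what its collars lie on; local y along the coil. Ends alike. 60 g. May be absent.
- saddle_red (a point): place of the red coil on the raised cradle: where the middle of its axis rests, 140 mm above the bench. Local y along the seated coil, z up. Two red V saddles, 8 mm thick, 28 mm across the mouth, stand 54 mm either side along y; a stub lies in each V, collars hang between. V tips 7 mm above this point, module top 50 mm below. Places 60 mm apart along x.
- coil_blue: glass mixing coil with blue collars: glass body 22 mm diameter, 70 mm long (grasp here); a 30 mm square, 6 mm thick blue collar at each end (centres 38 mm from the middle); 10 mm diameter stub tubes out to 66 mm either side. Origin: middle of the coil on its axis, 15 mm above what its collars lie on; local y along the coil. Ends alike. 60 g. May be absent.
- saddle_blue (a point): place of the blue coil on the raised cradle: where the middle of its axis rests, 140 mm above the bench. Local y along the seated coil, z up. Two blue V saddles, 8 mm thick, 28 mm across the mouth, stand 54 mm either side along y; a stub lies in each V, collars hang between. V tips 7 mm above this point, module top 50 mm below. Places 60 mm apart along x.
- coil_yellow: glass mixing coil with yellow collars: glass body 22 mm diameter, 70 mm long (grasp here); a 30 mm square, 6 mm thick yellow collar at each end (centres 38 mm from the middle); 10 mm diameter stub tubes out to 66 mm either side. Origin: middle of the coil on its axis, 15 mm above what its collars lie on; local y along the coil. Ends alike. 60 g. May be absent.
- saddle_yellow (a point): place of the yellow coil on the raised cradle: where the middle of its axis rests, 140 mm above the bench. Local y along the seated coil, z up. Two yellow V saddles, 8 mm thick, 28 mm across the mouth, stand 54 mm either side along y; a stub lies in each V, collars hang between. V tips 7 mm above this point, module top 50 mm below. Places 60 mm apart along x.
- coil_green: glass mixing coil with green collars: glass body 22 mm diameter, 70 mm long (grasp here); a 30 mm square, 6 mm thick green collar at each end (centres 38 mm from the middle); 10 mm diameter stub tubes out to 66 mm either side. Origin: middle of the coil on its axis, 15 mm above what its collars lie on; local y along the coil. Ends alike. 60 g. May be absent.
- saddle_green (a point): place of the green coil on the raised cradle: where the middle of its axis rests, 140 mm above the bench. Local y along the seated coil, z up. Two green V saddles, 8 mm thick, 28 mm across the mouth, stand 54 mm either side along y; a stub lies in each V, collars hang between. V tips 7 mm above this point, module top 50 mm below. Places 60 mm apart along x.
- sample0: sample tube with orange cap: 16 mm diameter, 112 mm tall in all, cap 18 mm diameter on the top 20 mm. Origin at the centre of its foot, z up along the tube. Starts in a hole of the storage rack. 25 g. May be absent.
- sample1: sample tube with orange cap: 16 mm diameter, 112 mm tall in all, cap 18 mm diameter on the top 20 mm. Origin at the centre of its foot, z up along the tube. Starts in a hole of the storage rack. 25 g. May be absent.
- sample2: sample tube with orange cap: 16 mm diameter, 112 mm tall in all, cap 18 mm diameter on the top 20 mm. Origin at the centre of its foot, z up along the tube. Starts in a hole of the storage rack. 25 g. May be absent.
- blank0: blank tube with black cap, same size as the sample tubes, stays in the storage rack; origin at the centre of its foot.
- blank1: blank tube with black cap, same size as the sample tubes, stays in the storage rack; origin at the centre of its foot.
- storage: white storage rack, fixed, 46 mm wide and 192 mm long along its y, 55 mm high, one row of five 21 mm square holes 36 mm apart along y, 45 mm deep; origin at centre of its underside.
- sampler_hole0 (a point): centre of the mouth of one hole of the white sampler rack (fixed, beside the cradle module): 21 mm square, 55 mm above the bench, 45 mm deep (hole floor 10 mm above the bench), in a row of four 42 mm apart along the rack's x; the rack is 46 mm wide.
- sampler_hole1 (a point): centre of the mouth of one hole of the white sampler rack (fixed, beside the cradle module): 21 mm square, 55 mm above the bench, 45 mm deep (hole floor 10 mm above the bench), in a row of four 42 mm apart along the rack's x; the rack is 46 mm wide.
- sampler_hole2 (a point): centre of the mouth of one hole of the white sampler rack (fixed, beside the cradle module): 21 mm square, 55 mm above the bench, 45 mm deep (hole floor 10 mm above the bench), in a row of four 42 mm apart along the rack's x; the rack is 46 mm wide.
- sampler_hole3 (a point): centre of the mouth of one hole of the white sampler rack (fixed, beside the cradle module): 21 mm square, 55 mm above the bench, 45 mm deep (hole floor 10 mm above the bench), in a row of four 42 mm apart along the rack's x; the rack is 46 mm wide.
- module: dark heater module, fixed, 300 mm (x) by 160 mm (y) by 90 mm high, that carries the coil cradle and the start button; origin at centre of its underside.
- start_top (a point): top centre of the green round start button (28 mm diameter) on the module's top, at the end nearer the robot; it is pressed straight down.
- start (a joint): travel of the start button: 0 up, 0.006 m fully pressed; springs back; about 5 N.
- reagent: amber reagent jar, 54 mm diameter, 58 mm tall, bystander; origin at centre of its underside.
- beaker: white beaker, 60 mm diameter, 65 mm tall, bystander; origin at centre of its underside.
There are look-alikes about, which are no part of the job. Leave any purple look-alike of the coil_red alone.

How it is judged:
By the outcome, as a careful person would: the job done as asked, in the order asked, and still so for the second after the job is handed in, with the robot touching nothing.
Of coil_red, coil_blue, coil_yellow, coil_green only 3 to 4 are there at a start; the rules pass over those that are not, and their reading is None.
Of sample0, sample1, sample2 only 2 to 3 are there at a start; the rules pass over those that are not, and their reading is None.
At some moment in a run one of coil_red, coil_blue, coil_yellow, coil_green may be knocked a few centimetres aside while the robot is not near it.
It also fails if it takes over 210 s, if anything falls off the work surface, if the arm or the gripper's body presses on something with over 40 N, if the wrist force passes 120 N, or if a joint passes its speed limit or range.

## Working session

There is one attempt and no reset: what is moved stays moved. The work goes in short steps, Python scripts to look and compute and a shell command to move; the robot and the scene stay as the last step left them, time stands still between calls to the robot, and variables do not carry over. Pictures are saved under pics/ and viewed, and the job is handed in when it is done.

```bash
ls; mkdir -p pics
cat > h.py <<'E'
import numpy as np, cv2, json
from workcell import bot
def cap(n,fn=None):
    c=bot.capture(n)
    if fn: cv2.imwrite('pics/'+fn,cv2.cvtColor(c['frame'],cv2.COLOR_RGB2BGR))
    return c
def KD(c):
    return np.array([[c['fx'],0,c['cx']],[0,c['fy'],c['cy']],[0,0,1.]]),np.array(c['D'],float)
def ray(c,u,v):
    K,D=KD(c); p=cv2.undistortPoints(np.array([[[u,v]]],float),K,D)[0,0]
    R,_=cv2.Rodrigues(np.array(c['rvec'],float)); t=np.array(c['tvec'],float).ravel()
    o=-R.T@t; d=R.T@np.array([p[0],p[1],1.]); return o,d
def at_z(c,u,v,z):
    o,d=ray(c,u,v); return o+d*(z-o[2])/d[2]
def proj(c,P):
    K,D=KD(c); return cv2.projectPoints(np.array(P,float).reshape(-1,1,3),np.array(c['rvec'],float),np.array(c['tvec'],float),K,D)[0].reshape(-1,2)
E
python3 - <<'E'
from h import *
o=bot.get_obs(); print({k:np.round(v,4).tolist() for k,v in o.items()})
R=cv2.Rodrigues(np.array(o['ee_rot']))[0]; print(R.round(3))
for n in ['scene','top','wrist']:
    c=cap(n,n+'0.png'); R=cv2.Rodrigues(np.array(c['rvec'],float))[0]; print(n,c['fx'],-R.T@np.ravel(c['tvec']))
E
```

```text
pics
{'time': 0.0, 'q': [-1.3095, 0.6159, -0.0127, 1.4249, 0.0081, 1.1034, -0.0404], 'joint_vel': [0.0015, -0.0009, -0.0002, -0.0, -0.0003, -0.0006, 0.0], 'effort': [0.0005, -46.922, 0.259, -17.1036, 0.0099, 0.0093, 0.0], 'tool_pos': [0.1843, 0.6226, 0.2411], 'ee_rot': [-1.5615, 0.2262, -0.2256], 'contact_force': [0.1932, 0.2105, 0.1049], 'wrist_torque': [0.0133, -0.0355, -0.0163], 'finger_gap': 0.0854}
[[ 0.959 -0.001  0.284]
 [-0.284 -0.002  0.959]
 [ 0.    -1.    -0.003]]
scene 502.19475540663575 [1.29749253 0.41204749 0.77256921]
top 434.45787503684073 [0.33011303 0.01910686 1.30257121]
wrist 377.8860800289831 [0.11209678 0.64459929 0.37354858]
```

View pics/top0.png

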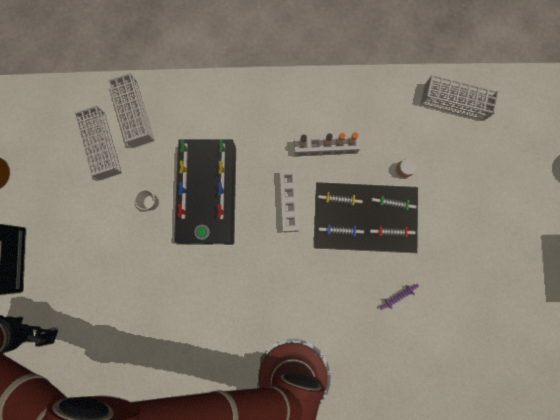

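View pics/scene0.png

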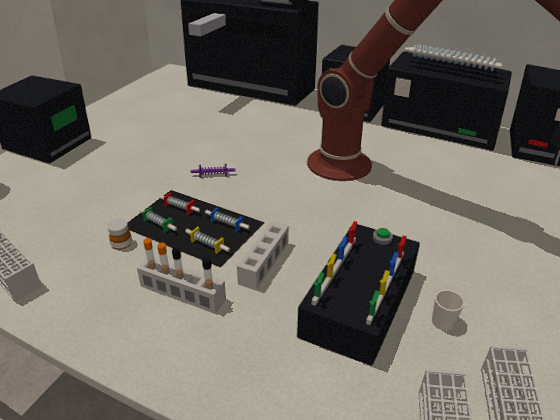

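View pics/wrist0.png

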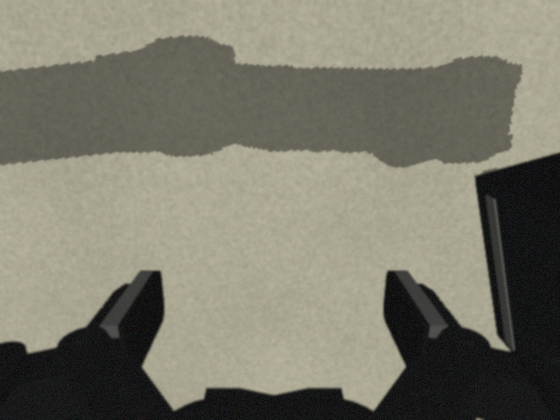

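Run:
```python
from h import *
c=cap('top'); f=cv2.cvtColor(c['frame'],cv2.COLOR_RGB2BGR)
cr=f[115:265,280:430]; cv2.imwrite('pics/crop1.png',cv2.resize(cr,None,fx=4,fy=4,interpolation=cv2.INTER_CUBIC))
cr=f[130:250,165:310]; cv2.imwrite('pics/crop2.png',cv2.resize(cr,None,fx=4.8,fy=4.8,interpolation=cv2.INTER_CUBIC))
hsv=cv2.cvtColor(f,cv2.COLOR_BGR2HSV)
def comps(lo,hi,name,z,box):
    m=cv2.inRange(hsv,np.array(lo),np.array(hi))
    if name=='red': m|=cv2.inRange(hsv,np.array([170,lo[1],lo[2]]),np.array([180,255,255]))
    x0,y0,x1,y1=box; mm=np.zeros_like(m); mm[y0:y1,x0:x1]=m[y0:y1,x0:x1]
    n,l,s,ce=cv2.connectedComponentsWithStats(mm)
    for i in range(1,n):
        if s[i,4]>=3: print(name,s[i,4],ce[i].round(1),at_z(c,*ce[i],z).round(4))
T=(310,180,425,255);M=(170,130,240,250)
for nm,lo,hi in [('red',[0,120,60],[8,255,255]),('yellow',[18,120,60],[35,255,255]),('green',[45,100,40],[85,255,255]),('blue',[100,110,50],[125,255,255])]:
    comps(lo,hi,nm,0.03,T); comps(lo,hi,nm+'S',0.145,M)
comps([5,150,100],[18,255,255],'orange',0.12,(290,120,380,160))
```

```text
red 36 [379.8 230.9] [ 0.4188 -0.2631  0.03  ]
red 26 [405.9 231.6] [ 0.4153 -0.3396  0.03  ]
redS 63 [180.2 210.6] [0.474  0.2967 0.145 ]
redS 49 [219.3 210.5] [0.4724 0.1907 0.145 ]
yellow 27 [327.4 197. ] [ 0.5215 -0.1126  0.03  ]
yellow 31 [353.1 199.7] [ 0.5121 -0.1884  0.03  ]
yellowS 61 [181.8 167.5] [0.5926 0.2938 0.145 ]
yellowS 49 [220.3 167.5] [0.5906 0.188  0.145 ]
green 17 [381.5 200.2] [ 0.5092 -0.2722  0.03  ]
green 9 [407.4 201.8] [ 0.5034 -0.3486  0.03  ]
green 7 [406.9 207.6] [ 0.4862 -0.346   0.03  ]
greenS 31 [182.1 145.9] [0.6532 0.2939 0.145 ]
greenS 29 [220.8 145.8] [0.6511 0.1868 0.145 ]
greenS 73 [200.9 231.5] [0.4166 0.24   0.145 ]
blue 20 [328.4 228.9] [ 0.427  -0.1131  0.03  ]
blue 19 [354.3 230.8] [ 0.4201 -0.1885  0.03  ]
blueS 50 [180.6 188.5] [0.5344 0.2964 0.145 ]
blueS 40 [219.7 188.8] [0.5318 0.1897 0.145 ]
orange 22 [341.8 135.7] [ 0.6806 -0.1487  0.12  ]
orange 24 [354.5 135.2] [ 0.6814 -0.1843  0.12  ]
```

```bash
sleep 0.1
```

```text
(no output)
```

View pics/crop1.png

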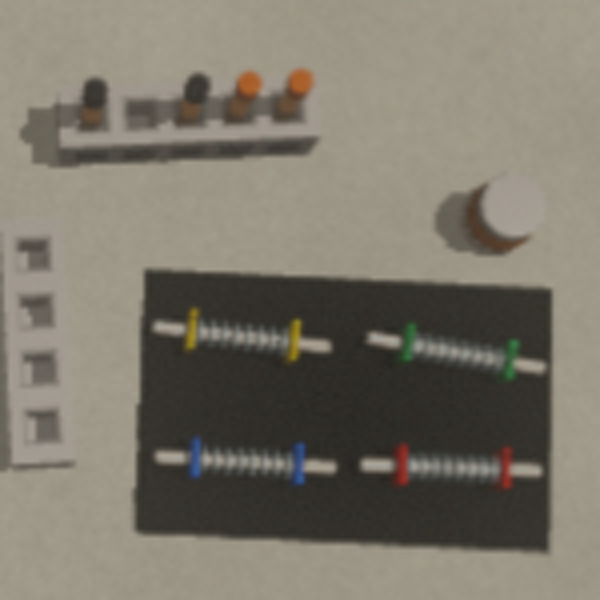

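View pics/crop2.png

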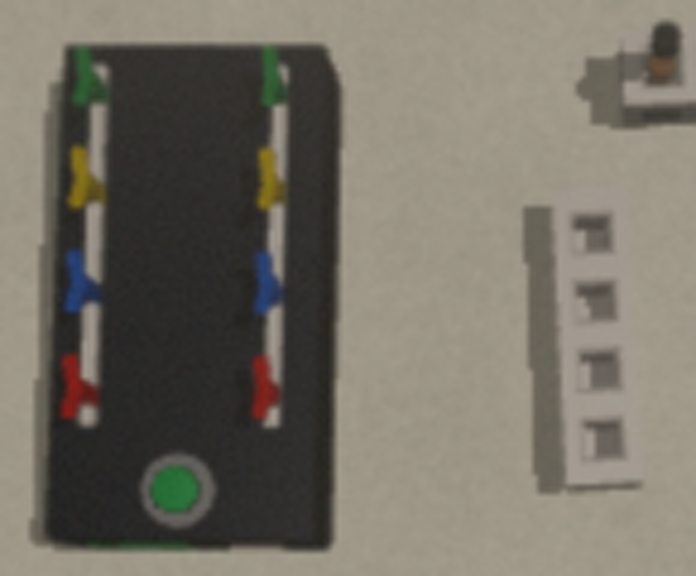

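The top picture shows all four coils on the dark mat: yellow (341,198), green (394,203), blue (341,230) and red (393,231). A purple look-alike lies off the mat at (399,296). Two orange caps, at (342,136) and (355,135), share the storage rack with two black caps. Next I move over the module and take a wrist view.

```bash
python3 -m handwheel '[{"x":0.549,"y":-0.107,"z":-0.37,"ry":0.855},{"x":0.549,"y":-0.107,"z":-0.37,"ry":0.855},{"x":0.549,"y":-0.107,"z":-0.37,"ry":0.855},{"x":0.549,"y":-0.107,"z":-0.37,"ry":0.855},{"x":0.549,"y":-0.107,"z":-0.37,"ry":0.855},{"x":0.549,"y":-0.107,"z":-0.37,"ry":0.855},{"x":0.549,"y":-0.107,"z":-0.37,"ry":0.855},{"x":0.549,"y":-0.107,"z":-0.37,"ry":0.855},{"x":0.549,"y":-0.107,"z":-0.37,"ry":0.855},{"x":0.549,"y":-0.107,"z":-0.37,"ry":0.855}]'
python3 - <<'E'
from h import *
c=cap('wrist','w1.png'); o=bot.get_obs(); print(o['tool_pos'],cv2.Rodrigues(np.array(o['ee_rot']))[0].round(3),np.round(o['q'],2))
E
```

```text
[0.18436026 0.62294387 0.24174594] [[ 0.959 -0.     0.284]
 [-0.284 -0.001  0.959]
 [-0.    -1.    -0.001]] [-1.31  0.62 -0.01  1.42  0.01  1.1  -0.04]schema error: expected keys x, y, z, rx, ry, rz
```

View pics/w1.png

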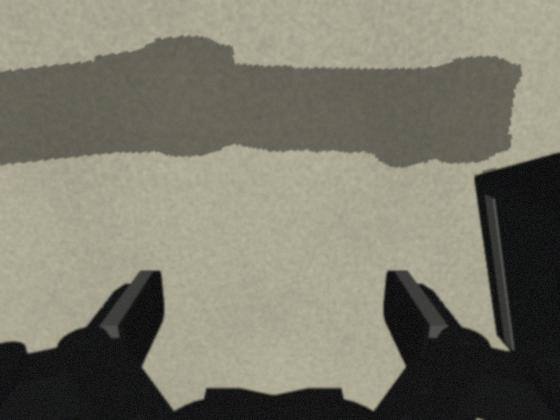

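All six keys are needed in every row.

```bash
python3 -m handwheel '[{"x":0.549,"y":-0.107,"z":-0.37,"rx":0,"ry":0.855,"rz":0},{"x":0.549,"y":-0.107,"z":-0.37,"rx":0,"ry":0.855,"rz":0},{"x":0.549,"y":-0.107,"z":-0.37,"rx":0,"ry":0.855,"rz":0},{"x":0.549,"y":-0.107,"z":-0.37,"rx":0,"ry":0.855,"rz":0},{"x":0.549,"y":-0.107,"z":-0.37,"rx":0,"ry":0.855,"rz":0},{"x":0.549,"y":-0.107,"z":-0.37,"rx":0,"ry":0.855,"rz":0},{"x":0.549,"y":-0.107,"z":-0.37,"rx":0,"ry":0.855,"rz":0},{"x":0.549,"y":-0.107,"z":-0.37,"rx":0,"ry":0.855,"rz":0},{"x":0.549,"y":-0.107,"z":-0.37,"rx":0,"ry":0.855,"rz":0},{"x":0.549,"y":-0.107,"z":-0.37,"rx":0,"ry":0.855,"rz":0}]'
python3 - <<'E'
from h import *
c=cap('wrist','w1.png'); o=bot.get_obs(); print(o['tool_pos'],cv2.Rodrigues(np.array(o['ee_rot']))[0].round(3),np.round(o['q'],2))
E
```

```text
time: 1.5
tool_pos: [0.5002, 0.2407, 0.3223]
ee_rot: [-1.21, 1.21, -1.208]
contact_force: [-0.4, 1.8, -0.1]
finger_gap: 0.0857
[0.49943604 0.24184448 0.32207906] [[ 0.003 -0.002  1.   ]
 [-1.     0.001  0.003]
 [-0.001 -1.    -0.002]] [-0.75  0.41  0.39  1.59 -0.17  1.18 -0.32]
```

View pics/w1.png

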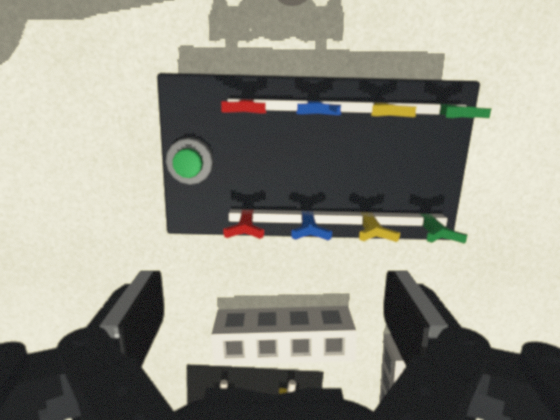

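Run:
```python
from h import *
c=cap('wrist'); f=cv2.cvtColor(c['frame'],cv2.COLOR_RGB2BGR); hsv=cv2.cvtColor(f,cv2.COLOR_BGR2HSV)
R=cv2.Rodrigues(np.array(c['rvec'],float))[0]; print('cam',-R.T@np.ravel(c['tvec']),R.round(3).tolist())
cv2.imwrite('pics/cr3.png',cv2.resize(f[60:260,150:500],None,fx=2.2,fy=2.2,interpolation=cv2.INTER_CUBIC))
for nm,rg in [('red',[(0,8),(172,180)]),('blue',[(100,125)]),('yellow',[(18,35)]),('green',[(45,85)])]:
    m=np.zeros(f.shape[:2],np.uint8)
    for a,b in rg: m|=cv2.inRange(hsv,np.array([a,110,50]),np.array([b,255,255]))
    n,l,s,ce=cv2.connectedComponentsWithStats(m[:260])
    for i in range(1,n):
        if s[i,4]<60: continue
        x,y,w,h=s[i,:4]; print(nm,s[i].tolist(),ce[i].round(1), 'left',at_z(c,x,y+4,.147).round(4),'right',at_z(c,x+w,y+4,.147).round(4))
```

```text
cam [0.50007591 0.31783891 0.45445875] [[1.0, 0.002, -0.002], [0.003, -0.955, 0.297], [-0.001, -0.297, -0.955]]
red [222, 100, 46, 16, 538] [244.  108.3] left [0.4589 0.3036 0.147 ] right [0.4952 0.3036 0.147 ]
red [224, 210, 42, 30, 582] [244.9 228.1] left [0.4572 0.2119 0.147 ] right [0.4933 0.212  0.147 ]
blue [297, 102, 46, 16, 493] [319.1 110.6] left [0.5181 0.3022 0.147 ] right [0.5544 0.3022 0.147 ]
blue [292, 217, 42, 24, 518] [311.4 230.8] left [0.5158 0.2057 0.147 ] right [0.5521 0.2058 0.147 ]
yellow [372, 104, 46, 16, 528] [393.4 112.3] left [0.5773 0.3008 0.147 ] right [0.6136 0.3008 0.147 ]
yellow [359, 214, 43, 30, 624] [376.6 231.3] left [0.5735 0.2086 0.147 ] right [0.6105 0.2087 0.147 ]
green [442, 107, 49, 14, 488] [464.2 113.9] left [0.6329 0.2986 0.147 ] right [0.6715 0.2986 0.147 ]
green [174, 150, 29, 29, 650] [188.2 163.8] left [0.4181 0.2638 0.147 ] right [0.4418 0.2638 0.147 ]
green [423, 215, 44, 29, 545] [440.5 232.3] left [0.6287 0.2078 0.147 ] right [0.6666 0.208  0.147 ]
```

View pics/cr3.png

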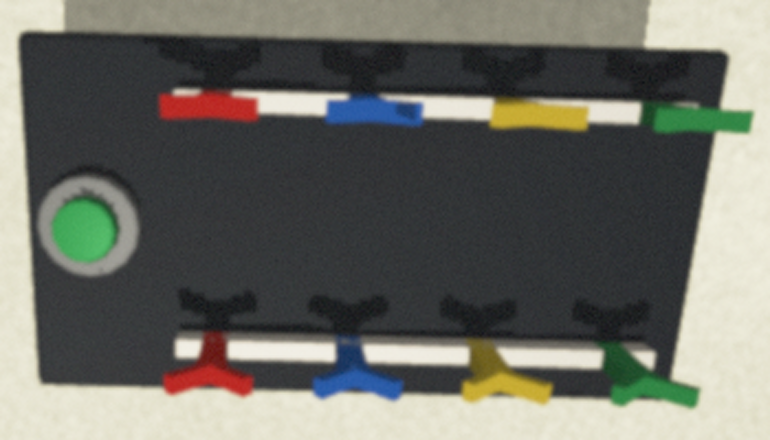

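Run:
```python
from h import *
c=cap('wrist')
for u,v in [(244,101),(244,116),(234,237),(255,237),(390,240),(300,239)]: print(u,v,at_z(c,u,v,.147).round(4))
print('button',at_z(c,188,162,.1).round(4))
t=cap('top','t1.png')
print('button top',at_z(t,200.9,231.5,.1).round(4))
s=cap('scene','s1.png'); f=cv2.cvtColor(s['frame'],cv2.COLOR_RGB2BGR)
cv2.imwrite('pics/cr4.png',cv2.resize(f[180:320,110:300],None,fx=4,fy=4,interpolation=cv2.INTER_CUBIC))
```

```text
244 101 [0.476  0.3063 0.147 ]
244 116 [0.4757 0.2948 0.147 ]
234 237 [0.4649 0.191  0.147 ]
255 237 [0.4833 0.1911 0.147 ]
390 240 [0.6019 0.1888 0.147 ]
300 239 [0.5228 0.1894 0.147 ]
button [0.418  0.2483 0.1   ]
button top [0.4199 0.2487 0.1   ]
```

View pics/cr4.png

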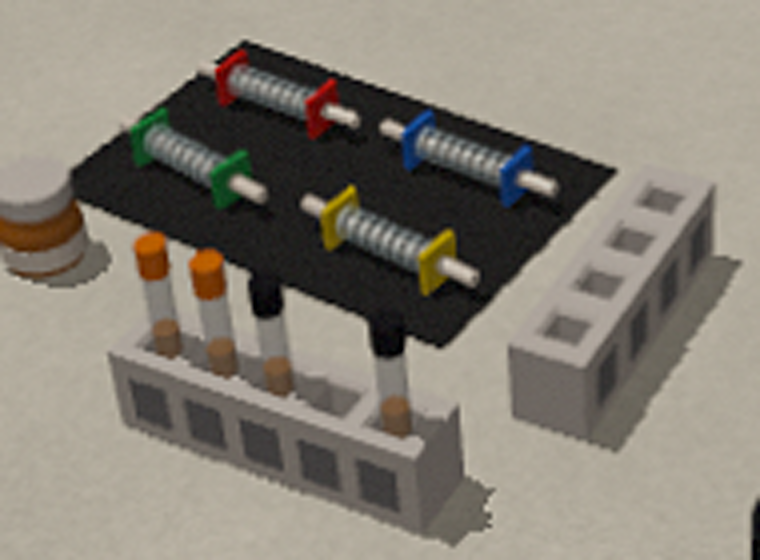

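```bash
cat > plan.py <<'E'
import sys
from h import *
def plan(*targets):
    """targets (x,y,z,phi): tool down, jaw dir rotated clockwise (from above) by phi from +x"""
    o=bot.get_obs(); p=np.array(o['tool_pos']); R=cv2.Rodrigues(np.array(o['ee_rot'],float))[0]
    for x,y,z,ph in targets:
        Rt=np.column_stack([[-np.sin(ph),-np.cos(ph),0],[0,0,-1],[np.cos(ph),-np.sin(ph),0]])
        s=R.T@(np.array([x,y,z])-p)/.75; r=cv2.Rodrigues(R.T@Rt)[0].ravel()/1.5
        print(dict(zip(['x','y','z','rx','ry','rz'],[round(float(a),4) for a in [*s,*r]])),'dist',round(float(np.linalg.norm(s))*.75,3))
if __name__=='__main__':
    print(np.round(bot.get_obs()['tool_pos'],4)); plan(*[tuple(map(float,a.split(','))) for a in sys.argv[1:]])
E
python3 plan.py 0.5,-0.2,0.32,0
```

```text
[0.4995 0.242  0.3222]
{'x': 0.5893, 'y': 0.0028, 'z': -0.0016, 'rx': 0.0007, 'ry': 0.0026, 'rz': -0.0002} dist 0.442
```

```bash
python3 -m handwheel '[{"x":0.589,"y":0,"z":0,"rx":0,"ry":0.002,"rz":0},{"x":0.589,"y":0,"z":0,"rx":0,"ry":0.002,"rz":0},{"x":0.589,"y":0,"z":0,"rx":0,"ry":0.002,"rz":0},{"x":0.589,"y":0,"z":0,"rx":0,"ry":0.002,"rz":0},{"x":0.589,"y":0,"z":0,"rx":0,"ry":0.002,"rz":0},{"x":0.589,"y":0,"z":0,"rx":0,"ry":0.002,"rz":0},{"x":0.589,"y":0,"z":0,"rx":0,"ry":0.002,"rz":0},{"x":0.589,"y":0,"z":0,"rx":0,"ry":0.002,"rz":0},{"x":0.589,"y":0,"z":0,"rx":0,"ry":0.002,"rz":0},{"x":0.589,"y":0,"z":0,"rx":0,"ry":0.002,"rz":0}]' 0.2
cat > coils.py <<'E'
from h import *
import sys
def find(cam,box=None,z=0.028,fn=None):
    c=cap(cam,fn); f=cv2.cvtColor(c['frame'],cv2.COLOR_RGB2BGR); hsv=cv2.cvtColor(f,cv2.COLOR_BGR2HSV)
    for nm,rg in [('red',[(0,8),(172,180)]),('blue',[(100,125)]),('yellow',[(18,35)]),('green',[(45,85)])]:
        m=np.zeros(f.shape[:2],np.uint8)
        for a,b in rg: m|=cv2.inRange(hsv,np.array([a,110,45]),np.array([b,255,255]))
        m=cv2.morphologyEx(m,cv2.MORPH_CLOSE,np.ones((5,5)))
        n,l,s,ce=cv2.connectedComponentsWithStats(m)
        for i in range(1,n):
            if s[i,4]<(60 if cam=='wrist' else 8): continue
            print(nm,s[i].tolist(),ce[i].round(1),at_z(c,*ce[i],z).round(4)[:2])
    return c
if __name__=='__main__': find(sys.argv[1],fn=sys.argv[2],z=float(sys.argv[3]) if len(sys.argv)>3 else .02)
E
python3 coils.py wrist w2.png; python3 coils.py top t2.png; python3 plan.py
```

```text
time: 3.0
tool_pos: [0.5015, -0.1988, 0.3223]
ee_rot: [-1.209, 1.209, -1.206]
contact_force: [-0.6, 0.8, -0.2]
finger_gap: 0.0337
red [190, 201, 30, 14, 279] [205.1 208.2] [ 0.4192 -0.2649]
red [191, 259, 20, 14, 120] [198.1 266.9] [ 0.4062 -0.3434]
blue [189, 71, 32, 10, 210] [204.2  75.3] [ 0.4262 -0.1125]
blue [188, 141, 31, 11, 212] [203.1 145.9] [ 0.4208 -0.1895]
yellow [279, 70, 30, 12, 228] [293.4  75.6] [ 0.5235 -0.1126]
yellow [269, 139, 29, 14, 218] [282.8 146. ] [ 0.5126 -0.1894]
green [268, 206, 26, 17, 219] [280.2 215. ] [ 0.5101 -0.2735]
green [256, 261, 25, 18, 181] [267.7 272. ] [ 0.4947 -0.3505]
red [342, 122, 111, 160, 7470] [398.1 200. ] [ 0.5105 -0.3238]
red [177, 204, 9, 14, 68] [180.2 210.7] [0.4893 0.3268]
red [217, 204, 6, 14, 52] [219.2 210.6] [0.4876 0.2094]
red [313, 268, 70, 68, 2614] [350.5 298.3] [ 0.2247 -0.1726]
red [259, 310, 99, 110, 7561] [305.3 367.4] [ 0.0312 -0.0374]
blue [178, 182, 7, 13, 53] [180.6 188.5] [0.5565 0.3264]
blue [218, 182, 5, 13, 39] [219.7 188.7] [0.5537 0.208 ]
blue [327, 224, 3, 11, 23] [328.3 229.4] [ 0.4263 -0.1137]
yellow [179, 160, 8, 14, 62] [181.8 167.4] [0.6212 0.3236]
yellow [218, 161, 7, 13, 51] [220.5 167.5] [0.6187 0.2059]
yellow [326, 192, 4, 11, 29] [327.4 197.1] [ 0.5228 -0.1139]
yellow [351, 194, 5, 12, 37] [353.1 199.8] [ 0.5135 -0.1899]
green [181, 141, 3, 10, 15] [182.1 146.1] [0.6874 0.3236]
green [220, 142, 3, 10, 13] [220.8 146.5] [0.6836 0.2048]
green [197, 227, 9, 9, 67] [200.9 231.3] [0.4265 0.264 ]
[ 0.5014 -0.1992  0.3225]
```

View pics/w2.png

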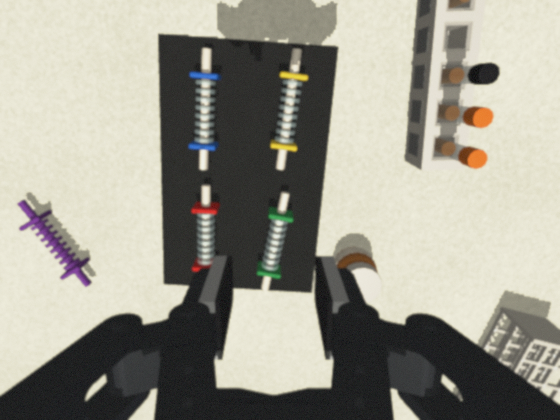

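```bash
python3 plan.py 0.518,-0.151,0.1,0.14 0.518,-0.151,0.014,0.14
```

```text
[ 0.5014 -0.1992  0.3225]
{'x': -0.064, 'y': 0.2967, 'z': 0.0223, 'rx': 0.0001, 'ry': 0.0943, 'rz': -0.0006} dist 0.228
{'x': -0.0639, 'y': 0.4114, 'z': 0.0223, 'rx': 0.0001, 'ry': 0.0943, 'rz': -0.0006} dist 0.313
```

```bash
python3 -m handwheel '[{"x":-0.064,"y":0.15,"z":0.022,"rx":0,"ry":0.094,"rz":0},{"x":-0.064,"y":0.2,"z":0.022,"rx":0,"ry":0.094,"rz":0},{"x":-0.064,"y":0.25,"z":0.022,"rx":0,"ry":0.094,"rz":0},{"x":-0.064,"y":0.297,"z":0.022,"rx":0,"ry":0.094,"rz":0},{"x":-0.064,"y":0.33,"z":0.022,"rx":0,"ry":0.094,"rz":0},{"x":-0.064,"y":0.36,"z":0.022,"rx":0,"ry":0.094,"rz":0},{"x":-0.064,"y":0.36,"z":0.022,"rx":0,"ry":0.094,"rz":0}]' -0.18
python3 coils.py wrist w3.png; python3 plan.py 0.518,-0.151,0.014,0.14
```

```text
time: 3.98
tool_pos: [0.5167, -0.1518, 0.0513]
ee_rot: [-1.14, 1.316, -1.31]
contact_force: [-0.5, -0.1, 0.0]
finger_gap: 0.05
blue [14, 184, 99, 35, 1936] [ 63.9 202.4] [ 0.4264 -0.1135]
blue [120, 319, 19, 9, 126] [127.9 322.3] [ 0.4391 -0.1791]
yellow [238, 158, 75, 29, 1680] [274.7 173.4] [ 0.5231 -0.1136]
yellow [244, 299, 65, 45, 1688] [275.7 327.3] [ 0.5124 -0.1924]
[ 0.5175 -0.1525  0.0524]
{'x': -0.0021, 'y': 0.0512, 'z': 0.0004, 'rx': 0.0006, 'ry': -0.0012, 'rz': -0.0003} dist 0.038
```

View pics/w3.png

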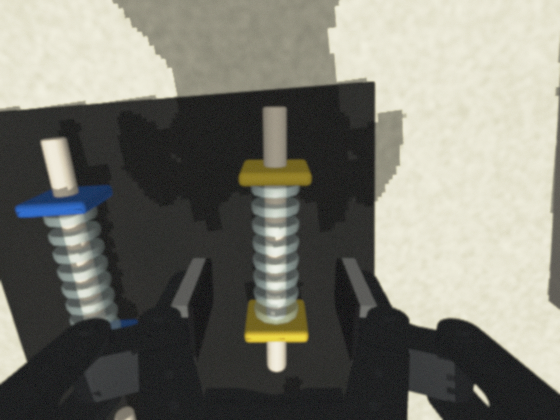

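```bash
python3 -m handwheel '[{"x":0,"y":0.03,"z":0,"rx":0,"ry":0,"rz":0},{"x":0,"y":0.051,"z":0,"rx":0,"ry":0,"rz":0},{"x":0,"y":0.051,"z":0,"rx":0,"ry":0,"rz":0}]'
python3 -m handwheel '[{"x":0,"y":0,"z":0,"rx":0,"ry":0,"rz":0},{"x":0,"y":0,"z":0,"rx":0,"ry":0,"rz":0},{"x":0,"y":0,"z":0,"rx":0,"ry":0,"rz":0},{"x":0,"y":0,"z":0,"rx":0,"ry":0,"rz":0}]' 1
python3 plan.py
```

```text
time: 4.4
tool_pos: [0.5171, -0.1531, 0.014]
ee_rot: [-1.139, 1.315, -1.313]
contact_force: [0.6, 0.5, -0.0]
finger_gap: 0.0504
time: 4.9
tool_pos: [0.518, -0.1538, 0.0153]
ee_rot: [-1.137, 1.313, -1.315]
contact_force: [-0.1, 0.1, 6.1]
finger_gap: 0.0198
[ 0.518  -0.1538  0.0153]
```

```bash
python3 -m handwheel '[{"x":0,"y":-0.03,"z":0,"rx":0,"ry":0,"rz":0},{"x":0,"y":-0.1,"z":0,"rx":0,"ry":0,"rz":0},{"x":0,"y":-0.18,"z":0,"rx":0,"ry":0,"rz":0},{"x":0,"y":-0.26,"z":0,"rx":0,"ry":0,"rz":0},{"x":0,"y":-0.28,"z":0,"rx":0,"ry":0,"rz":0}]'
python3 coils.py wrist w4.png; python3 plan.py .592,.245,.24,.02 .594,.245,.16,.02 .594,.245,.142,.02
```

```text
time: 5.52
tool_pos: [0.519, -0.1545, 0.2283]
ee_rot: [-1.133, 1.308, -1.319]
contact_force: [0.2, -0.5, -1.4]
finger_gap: 0.0202
red [171, 278, 37, 24, 510] [189.8 290.8] [ 0.4191 -0.2652]
blue [141, 134, 43, 14, 379] [162.3 141. ] [ 0.4265 -0.1129]
blue [155, 211, 39, 19, 375] [174.8 222. ] [ 0.4205 -0.1902]
yellow [226, 172, 94, 38, 2807] [272.4 192.2] [ 0.5172 -0.1745]
yellow [235, 340, 78, 56, 1938] [273.7 377.2] [ 0.488  -0.3845]
[ 0.5189 -0.1542  0.2281]
{'x': -0.5407, 'y': -0.016, 'z': 0.0205, 'rx': -0.0046, 'ry': -0.0823, 'rz': 0.0006} dist 0.406
{'x': -0.5411, 'y': 0.0907, 'z': 0.0224, 'rx': -0.0046, 'ry': -0.0823, 'rz': 0.0006} dist 0.412
{'x': -0.5411, 'y': 0.1147, 'z': 0.0222, 'rx': -0.0046, 'ry': -0.0823, 'rz': 0.0006} dist 0.415
```

View pics/w4.png

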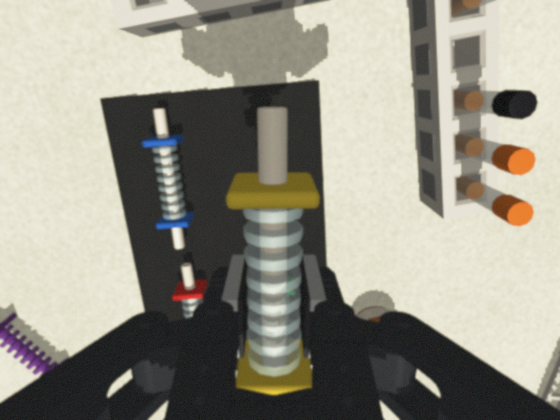

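```bash
python3 -m handwheel '[{"x":-0.541,"y":-0.016,"z":0.021,"rx":-0.005,"ry":-0.082,"rz":0},{"x":-0.541,"y":-0.016,"z":0.021,"rx":-0.005,"ry":-0.082,"rz":0},{"x":-0.541,"y":-0.016,"z":0.021,"rx":-0.005,"ry":-0.082,"rz":0},{"x":-0.541,"y":-0.016,"z":0.021,"rx":-0.005,"ry":-0.082,"rz":0},{"x":-0.541,"y":-0.016,"z":0.021,"rx":-0.005,"ry":-0.082,"rz":0},{"x":-0.541,"y":-0.016,"z":0.021,"rx":-0.005,"ry":-0.082,"rz":0},{"x":-0.541,"y":-0.016,"z":0.021,"rx":-0.005,"ry":-0.082,"rz":0},{"x":-0.541,"y":-0.016,"z":0.021,"rx":-0.005,"ry":-0.082,"rz":0}]'
python3 coils.py wrist w5.png .147; python3 plan.py .594,.245,.16,.02 .594,.245,.142,.02
```

```text
time: 6.58
tool_pos: [0.589, 0.2502, 0.2327]
ee_rot: [-1.212, 1.229, -1.213]
contact_force: [0.5, -0.6, -0.7]
finger_gap: 0.02
red [49, 121, 70, 24, 1216] [ 84.7 133.4] [0.4806 0.3011]
red [78, 257, 61, 49, 1222] [111.7 285.7] [0.4822 0.2027]
blue [152, 121, 63, 25, 1021] [184.9 135.1] [0.5383 0.2995]
blue [168, 258, 45, 48, 875] [193.7 285.8] [0.5358 0.2021]
yellow [287, 124, 31, 23, 467] [301.1 136.9] [0.605  0.2976]
yellow [226, 172, 94, 38, 2780] [272.4 192.3] [0.588  0.2648]
yellow [235, 341, 78, 55, 1932] [273.4 377.4] [0.5866 0.1292]
green [360, 126, 60, 22, 932] [388.4 137.6] [0.6548 0.2966]
green [19, 185, 43, 38, 1247] [ 40.3 203.1] [0.4464 0.2595]
green [348, 269, 51, 42, 958] [369.7 291.2] [0.6502 0.1975]
[0.5895 0.2467 0.2333]
{'x': 0.002, 'y': 0.0977, 'z': 0.0072, 'rx': 0.0081, 'ry': 0.0013, 'rz': 0.0011} dist 0.073
{'x': 0.002, 'y': 0.1217, 'z': 0.0075, 'rx': 0.0081, 'ry': 0.0013, 'rz': 0.0011} dist 0.091
```

View pics/w5.png

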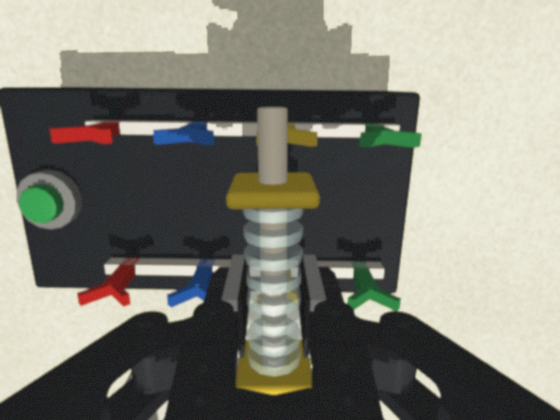

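```bash
cat > pitch.py <<'E'
from h import *
c=cap('wrist'); o=bot.get_obs(); p=np.array(o['tool_pos']); R=cv2.Rodrigues(np.array(o['ee_rot'],float))[0]
for off in [-.008,-.004,0,.004]:
    ctr=p+R@np.array([0,off,0])
    for s in (-1,1):
        P=[ctr+R@np.array([s*(-.041 if s<0 else .035),-.015,zz]) for zz in (-.015,.015)]
        Q=[ctr+R@np.array([-s*.066*0+(-.066 if s<0 else .066),0,0])]
        print(off,s,proj(c,P).round(0).tolist(),proj(c,Q).round(0).tolist())
E
python3 pitch.py
```

```text
-0.008 -1 [[232.0, 424.0], [314.0, 424.0]] [[274.0, 125.0]]
-0.008 1 [[232.0, 411.0], [315.0, 411.0]] [[273.0, 440.0]]
-0.004 -1 [[234.0, 415.0], [313.0, 415.0]] [[274.0, 123.0]]
-0.004 1 [[233.0, 402.0], [313.0, 403.0]] [[273.0, 432.0]]
0 -1 [[235.0, 406.0], [312.0, 407.0]] [[274.0, 122.0]]
0 1 [[234.0, 394.0], [312.0, 394.0]] [[273.0, 424.0]]
0.004 -1 [[236.0, 398.0], [311.0, 398.0]] [[274.0, 121.0]]
0.004 1 [[235.0, 386.0], [311.0, 386.0]] [[273.0, 416.0]]
```

```bash
cat > pitch.py <<'E'
from h import *
c=cap('wrist'); o=bot.get_obs(); p=np.array(o['tool_pos']); R=cv2.Rodrigues(np.array(o['ee_rot'],float))[0]
for off in [-.004,0,.004]:
    for th in (-.1,0,.1):
        def f(a,h,z): return p+R@np.array([a*np.cos(th)+h*np.sin(th),off-h*np.cos(th)+a*np.sin(th),z])
        far=proj(c,[f(-.041,.015,-.015),f(-.041,.015,.015),f(-.066,0,0)])
        nr=proj(c,[f(.035,.015,-.015),f(.035,.015,.015)])
        print(off,th,'far w',(far[1]-far[0])[0].round(0),'v',far[0,1].round(0),'stub end v',far[2,1].round(0),'near w',(nr[1]-nr[0])[0].round(0),'v',nr[0,1].round(0))
E
python3 pitch.py
```

```text
-0.004 -0.1 far w 93.0 v 198.0 stub end v 119.0 near w 83.0 v 404.0
-0.004 0 far w 96.0 v 206.0 stub end v 120.0 near w 81.0 v 400.0
-0.004 0.1 far w 99.0 v 215.0 stub end v 123.0 near w 78.0 v 395.0
0 -0.1 far w 90.0 v 194.0 stub end v 118.0 near w 80.0 v 395.0
0 0 far w 93.0 v 202.0 stub end v 119.0 near w 78.0 v 392.0
0 0.1 far w 95.0 v 211.0 stub end v 122.0 near w 76.0 v 387.0
0.004 -0.1 far w 88.0 v 191.0 stub end v 117.0 near w 78.0 v 387.0
0.004 0 far w 90.0 v 198.0 stub end v 118.0 near w 76.0 v 384.0
0.004 0.1 far w 93.0 v 207.0 stub end v 121.0 near w 74.0 v 380.0
```

```bash
python3 plan.py .594,.245,.16,.025 .594,.245,.142,.025; python3 -m handwheel '[{"x":0.002,"y":0.05,"z":0.007,"rx":0.006,"ry":0.004,"rz":0},{"x":0.002,"y":0.09,"z":0.007,"rx":0.006,"ry":0.004,"rz":0},{"x":0.002,"y":0.11,"z":0.007,"rx":0.006,"ry":0.004,"rz":0},{"x":0.002,"y":0.118,"z":0.007,"rx":0.006,"ry":0.004,"rz":0},{"x":0.002,"y":0.118,"z":0.007,"rx":0.006,"ry":0.004,"rz":0}]'
python3 - <<'E'
from h import *
f=cap('wrist','w6.png'); s=cap('scene')['frame']; cv2.imwrite('pics/s6.png',cv2.resize(s[210:370,280:440,::-1],None,fx=3.7,fy=3.7,interpolation=cv2.INTER_CUBIC))
E
python3 plan.py
```

```text
[0.5905 0.2436 0.2348]
{'x': -0.0022, 'y': 0.0997, 'z': 0.0056, 'rx': 0.0067, 'ry': 0.0013, 'rz': 0.0015} dist 0.075
{'x': -0.0023, 'y': 0.1237, 'z': 0.0059, 'rx': 0.0067, 'ry': 0.0013, 'rz': 0.0015} dist 0.093
time: 7.35
tool_pos: [0.596, 0.2439, 0.1483]
ee_rot: [-1.194, 1.228, -1.23]
contact_force: [0.5, -0.4, 0.7]
finger_gap: 0.0196
[0.5964 0.2443 0.149 ]
```

View pics/w6.png

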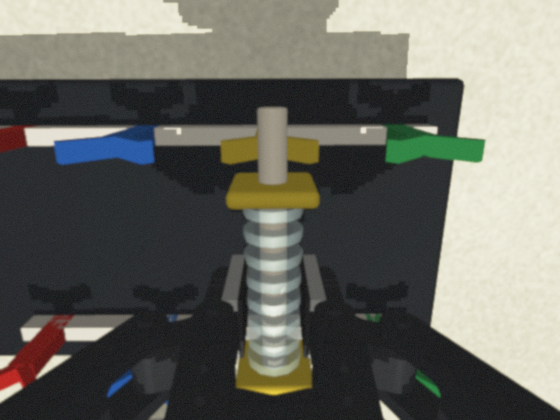

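View pics/s6.png

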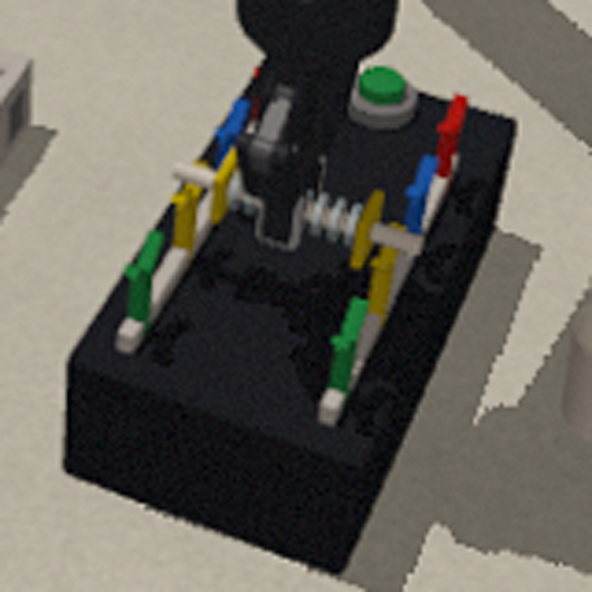

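```bash
python3 -m handwheel '[{"x":0,"y":0.006,"z":0,"rx":0,"ry":0,"rz":0},{"x":0,"y":0.011,"z":0,"rx":0,"ry":0,"rz":0},{"x":0,"y":0.011,"z":0,"rx":0,"ry":0,"rz":0}]'
python3 -c "
from h import *
cap('wrist','w7.png')"; python3 plan.py
```

```text
time: 7.82
tool_pos: [0.5952, 0.2443, 0.1391]
ee_rot: [-1.196, 1.228, -1.229]
contact_force: [-0.9, 0.5, -0.4]
finger_gap: 0.0203
[0.5954 0.2443 0.1393]
```

View pics/w7.png

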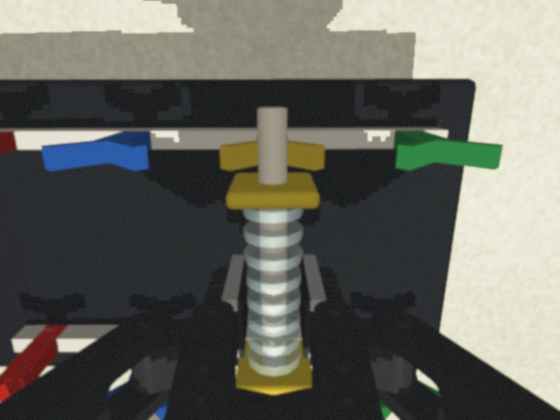

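```bash
python3 -m handwheel '[{"x":0,"y":0.002,"z":0,"rx":0,"ry":0,"rz":0},{"x":0,"y":0.003,"z":0,"rx":0,"ry":0,"rz":0},{"x":0,"y":0.003,"z":0,"rx":0,"ry":0,"rz":0}]'
python3 -m handwheel '[{"x":0,"y":0,"z":0,"rx":0,"ry":0,"rz":0},{"x":0,"y":0,"z":0,"rx":0,"ry":0,"rz":0},{"x":0,"y":0,"z":0,"rx":0,"ry":0,"rz":0}]' -0.1
python3 -c "
from h import *
cap('wrist','w8.png')"
```

```text
time: 8.25
tool_pos: [0.5957, 0.2444, 0.1381]
ee_rot: [-1.194, 1.228, -1.229]
contact_force: [-1.5, -1.0, 4.6]
finger_gap: 0.0201
time: 8.62
tool_pos: [0.5955, 0.2443, 0.1369]
ee_rot: [-1.196, 1.228, -1.229]
contact_force: [-0.3, 0.1, -0.3]
finger_gap: 0.0467
```

View pics/w8.png

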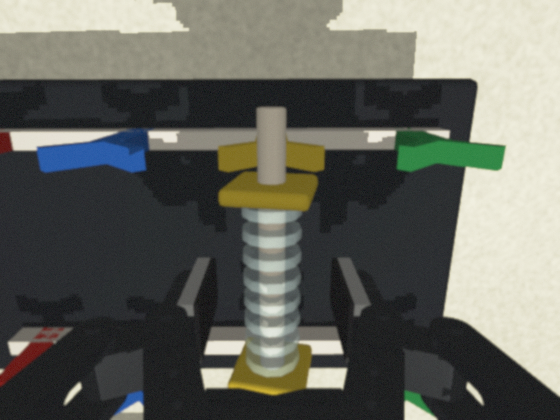

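```bash
python3 -m handwheel '[{"x":0,"y":-0.06,"z":0,"rx":0,"ry":0,"rz":0},{"x":0,"y":-0.14,"z":0,"rx":0,"ry":0,"rz":0},{"x":0,"y":-0.16,"z":0,"rx":0,"ry":0,"rz":0},{"x":0,"y":-0.16,"z":0,"rx":0,"ry":0,"rz":0}]'
python3 plan.py .53,-.2,.28,.19
```

```text
time: 9.18
tool_pos: [0.5957, 0.2443, 0.2582]
ee_rot: [-1.193, 1.227, -1.229]
contact_force: [-0.3, -0.5, 0.4]
finger_gap: 0.047
[0.5957 0.2443 0.2582]
{'x': 0.5945, 'y': -0.0302, 'z': -0.0719, 'rx': -0.0022, 'ry': 0.109, 'rz': -0.0012} dist 0.45
```

```bash
python3 -m handwheel '[{"x":0.594,"y":-0.03,"z":-0.072,"rx":0,"ry":0.109,"rz":0},{"x":0.594,"y":-0.03,"z":-0.072,"rx":0,"ry":0.109,"rz":0},{"x":0.594,"y":-0.03,"z":-0.072,"rx":0,"ry":0.109,"rz":0},{"x":0.594,"y":-0.03,"z":-0.072,"rx":0,"ry":0.109,"rz":0},{"x":0.594,"y":-0.03,"z":-0.072,"rx":0,"ry":0.109,"rz":0},{"x":0.594,"y":-0.03,"z":-0.072,"rx":0,"ry":0.109,"rz":0},{"x":0.594,"y":-0.03,"z":-0.072,"rx":0,"ry":0.109,"rz":0},{"x":0.594,"y":-0.03,"z":-0.072,"rx":0,"ry":0.109,"rz":0},{"x":0.594,"y":-0.03,"z":-0.072,"rx":0,"ry":0.109,"rz":0}]' -0.18
python3 coils.py wrist w9.png; python3 plan.py .502,-.312,.1,.19 .502,-.312,.05,.19
python3 -c "
from h import *
s=cap('scene')['frame']; cv2.imwrite('pics/s9.png',cv2.resize(s[210:370,280:440,::-1],None,fx=3.7,fy=3.7,interpolation=cv2.INTER_CUBIC))"
```

```text
time: 10.3
tool_pos: [0.5286, -0.1997, 0.2777]
ee_rot: [-1.112, 1.352, -1.347]
contact_force: [-0.3, 0.2, 0.3]
finger_gap: 0.0505
red [172, 227, 33, 19, 356] [188.5 236.4] [ 0.4196 -0.2645]
blue [138, 90, 38, 12, 277] [156.2  95.7] [ 0.4268 -0.1124]
blue [154, 163, 35, 15, 273] [171.3 171.2] [ 0.4208 -0.1893]
green [256, 221, 29, 15, 288] [270.  229.2] [ 0.5102 -0.2734]
green [257, 282, 27, 17, 237] [269.9 292.3] [ 0.4949 -0.3506]
[ 0.5294 -0.1979  0.2778]
{'x': 0.1569, 'y': 0.2366, 'z': -0.0069, 'rx': 0.0012, 'ry': 0.0008, 'rz': -0.0017} dist 0.213
{'x': 0.1571, 'y': 0.3033, 'z': -0.0068, 'rx': 0.0012, 'ry': 0.0008, 'rz': -0.0017} dist 0.256
```

View pics/w9.png

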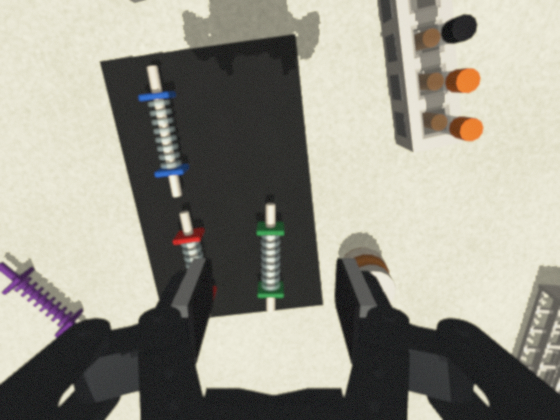

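View pics/s9.png

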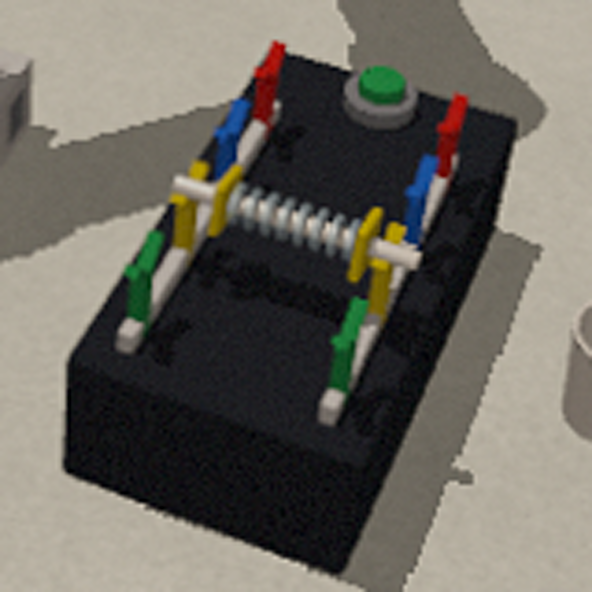

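```bash
python3 -m handwheel '[{"x":0.08,"y":0.05,"z":-0.007,"rx":0,"ry":0.003,"rz":0},{"x":0.157,"y":0.1,"z":-0.007,"rx":0,"ry":0.003,"rz":0},{"x":0.157,"y":0.17,"z":-0.007,"rx":0,"ry":0.003,"rz":0},{"x":0.157,"y":0.23,"z":-0.007,"rx":0,"ry":0.003,"rz":0},{"x":0.157,"y":0.28,"z":-0.007,"rx":0,"ry":0.003,"rz":0},{"x":0.157,"y":0.303,"z":-0.007,"rx":0,"ry":0.003,"rz":0},{"x":0.157,"y":0.303,"z":-0.007,"rx":0,"ry":0.003,"rz":0}]'
python3 coils.py wrist w10.png; python3 plan.py .5025,-.312,.017,.196
python3 -c "
from h import *
c=cap('top'); print(at_z(c,406,167,.058))"
```

```text
time: 11.28
tool_pos: [0.5029, -0.3125, 0.0513]
ee_rot: [-1.111, 1.351, -1.348]
contact_force: [-0.6, -1.0, 1.6]
finger_gap: 0.0502
red [19, 172, 98, 37, 1873] [ 67.6 190.9] [ 0.4185 -0.2647]
red [132, 308, 17, 18, 137] [138.3 314.7] [ 0.4307 -0.3324]
blue [0, 0, 65, 20, 958] [35.2  7.6] [ 0.4321 -0.1917]
green [236, 157, 73, 27, 1510] [272.1 171.1] [ 0.5104 -0.2734]
green [241, 298, 64, 43, 1526] [272.4 325.9] [ 0.4952 -0.3516]
[ 0.5035 -0.3136  0.0526]
{'x': -0.0018, 'y': 0.0475, 'z': -0.0018, 'rx': -0.0015, 'ry': 0.0021, 'rz': -0.0004} dist 0.036
[ 0.60196379 -0.34149885  0.058     ]
```

View pics/w10.png

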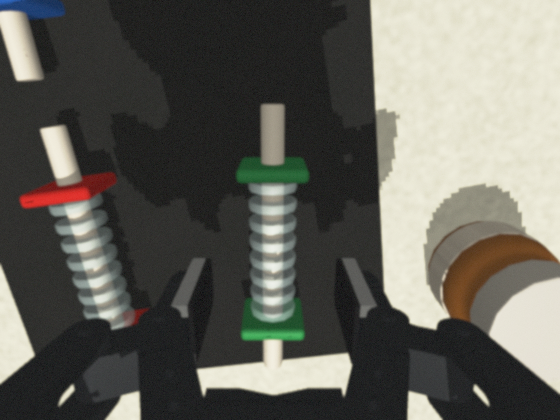

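Green is centred between the pads, and the jar is clear to the right.

```bash
python3 -m handwheel '[{"x":0,"y":0.03,"z":0,"rx":0,"ry":0,"rz":0},{"x":0,"y":0.047,"z":0,"rx":0,"ry":0,"rz":0},{"x":0,"y":0.047,"z":0,"rx":0,"ry":0,"rz":0}]'
python3 -m handwheel '[{"x":0,"y":0,"z":0,"rx":0,"ry":0,"rz":0},{"x":0,"y":0,"z":0,"rx":0,"ry":0,"rz":0},{"x":0,"y":0,"z":0,"rx":0,"ry":0,"rz":0},{"x":0,"y":0,"z":0,"rx":0,"ry":0,"rz":0}]' 1
python3 -m handwheel '[{"x":0,"y":-0.03,"z":0,"rx":0,"ry":0,"rz":0},{"x":0,"y":-0.1,"z":0,"rx":0,"ry":0,"rz":0},{"x":0,"y":-0.18,"z":0,"rx":0,"ry":0,"rz":0},{"x":0,"y":-0.26,"z":0,"rx":0,"ry":0,"rz":0},{"x":0,"y":-0.29,"z":0,"rx":0,"ry":0,"rz":0},{"x":0,"y":-0.29,"z":0,"rx":0,"ry":0,"rz":0}]'
python3 plan.py .655,.243,.25,.025;python3 coils.py wrist w11.png
```

```text
time: 11.75
tool_pos: [0.5026, -0.314, 0.017]
ee_rot: [-1.109, 1.35, -1.351]
contact_force: [0.4, -0.7, 1.0]
finger_gap: 0.0505
time: 12.25
tool_pos: [0.5031, -0.3147, 0.018]
ee_rot: [-1.109, 1.349, -1.353]
contact_force: [-1.2, 1.1, 6.3]
finger_gap: 0.0201
time: 13.0
tool_pos: [0.5028, -0.3149, 0.2362]
ee_rot: [-1.108, 1.346, -1.354]
contact_force: [0.5, 0.1, -1.1]
finger_gap: 0.0194
[ 0.5028 -0.3149  0.2362]
{'x': -0.769, 'y': -0.0186, 'z': 0.0555, 'rx': -0.0035, 'ry': -0.1129, 'rz': 0.0007} dist 0.578
red [150, 126, 42, 16, 371] [170.7 133.6] [ 0.419  -0.2641]
red [170, 202, 37, 20, 372] [188.7 213.1] [ 0.4151 -0.3415]
blue [126, 38, 46, 15, 438] [148.2  44.8] [ 0.4208 -0.188 ]
green [228, 167, 92, 35, 2473] [273.  185.7] [ 0.501  -0.3306]
green [235, 335, 78, 56, 2051] [273.5 374.3] [ 0.459  -0.5458]
```

View pics/w11.png

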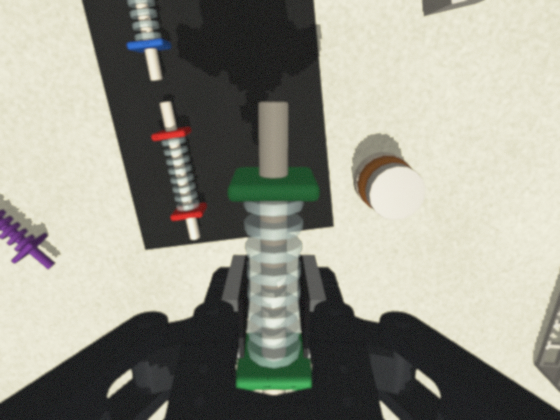

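```bash
python3 -m handwheel '[{"x":-0.769,"y":-0.019,"z":0.056,"rx":-0.0035,"ry":-0.113,"rz":0},{"x":-0.769,"y":-0.019,"z":0.056,"rx":-0.0035,"ry":-0.113,"rz":0},{"x":-0.769,"y":-0.019,"z":0.056,"rx":-0.0035,"ry":-0.113,"rz":0},{"x":-0.769,"y":-0.019,"z":0.056,"rx":-0.0035,"ry":-0.113,"rz":0},{"x":-0.769,"y":-0.019,"z":0.056,"rx":-0.0035,"ry":-0.113,"rz":0},{"x":-0.769,"y":-0.019,"z":0.056,"rx":-0.0035,"ry":-0.113,"rz":0},{"x":-0.769,"y":-0.019,"z":0.056,"rx":-0.0035,"ry":-0.113,"rz":0},{"x":-0.769,"y":-0.019,"z":0.056,"rx":-0.0035,"ry":-0.113,"rz":0},{"x":-0.769,"y":-0.019,"z":0.056,"rx":-0.0035,"ry":-0.113,"rz":0},{"x":-0.769,"y":-0.019,"z":0.056,"rx":-0.0035,"ry":-0.113,"rz":0}]'
python3 plan.py .6555,.243,.15,.025
```

```text
time: 14.3
tool_pos: [0.6529, 0.2509, 0.2446]
ee_rot: [-1.207, 1.23, -1.214]
contact_force: [0.3, -0.4, -1.1]
finger_gap: 0.0199
[0.6529 0.2509 0.2446]
{'x': 0.011, 'y': 0.126, 'z': 0.0049, 'rx': 0.0068, 'ry': 0.0061, 'rz': -0.0022} dist 0.095
```

```bash
python3 -m handwheel '[{"x":0,"y":0.05,"z":0,"rx":0,"ry":0,"rz":0},{"x":0,"y":0.1,"z":0,"rx":0,"ry":0,"rz":0},{"x":0,"y":0.13,"z":0,"rx":0,"ry":0,"rz":0},{"x":0,"y":0.13,"z":0,"rx":0,"ry":0,"rz":0},{"x":0,"y":0.13,"z":0,"rx":0,"ry":0,"rz":0}]'
python3 -c "
from h import *
cap('wrist','w12.png')"; python3 plan.py .6555,.243,.14,.025
```

```text
time: 14.92
tool_pos: [0.6547, 0.2428, 0.1516]
ee_rot: [-1.2, 1.231, -1.226]
contact_force: [1.0, 0.5, -1.0]
finger_gap: 0.0199
[0.6551 0.2431 0.1524]
{'x': 0.0001, 'y': 0.0165, 'z': 0.0005, 'rx': 0.0016, 'ry': -0.0004, 'rz': -0.0006} dist 0.012
```

View pics/w12.png

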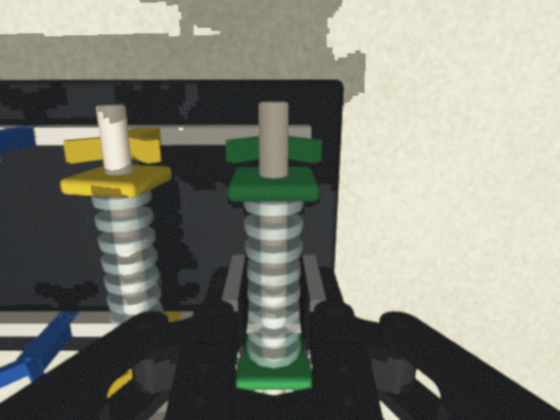

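Aligned (stub u=273 against the V centre at u=273). I lower it, release, and lift away.

```bash
python3 -m handwheel '[{"x":0,"y":0.008,"z":0,"rx":0,"ry":0,"rz":0},{"x":0,"y":0.014,"z":0,"rx":0,"ry":0,"rz":0},{"x":0,"y":0.017,"z":0,"rx":0,"ry":0,"rz":0},{"x":0,"y":0.017,"z":0,"rx":0,"ry":0,"rz":0}]'
python3 -m handwheel '[{"x":0,"y":0,"z":0,"rx":0,"ry":0,"rz":0},{"x":0,"y":0,"z":0,"rx":0,"ry":0,"rz":0},{"x":0,"y":0,"z":0,"rx":0,"ry":0,"rz":0}]' -0.1
python3 -m handwheel '[{"x":0,"y":-0.06,"z":0,"rx":0,"ry":0,"rz":0},{"x":0,"y":-0.14,"z":0,"rx":0,"ry":0,"rz":0},{"x":0,"y":-0.16,"z":0,"rx":0,"ry":0,"rz":0},{"x":0,"y":-0.16,"z":0,"rx":0,"ry":0,"rz":0}]'
python3 -c "
from h import *
cap('wrist','w13.png')"; python3 plan.py .45,-.1,.25,.09
```

```text
time: 15.48
tool_pos: [0.6548, 0.2436, 0.14]
ee_rot: [-1.198, 1.23, -1.225]
contact_force: [-1.3, 0.2, 3.5]
finger_gap: 0.0199
time: 15.85
tool_pos: [0.6543, 0.2436, 0.1384]
ee_rot: [-1.2, 1.231, -1.225]
contact_force: [-0.5, -0.0, 0.5]
finger_gap: 0.047
time: 16.35
tool_pos: [0.6553, 0.2435, 0.2598]
ee_rot: [-1.197, 1.23, -1.225]
contact_force: [-0.4, 0.1, -0.5]
finger_gap: 0.0471
[0.6543 0.2434 0.2578]
{'x': 0.4646, 'y': 0.0115, 'z': -0.2608, 'rx': 0.0037, 'ry': 0.0434, 'rz': -0.0004} dist 0.4
```

View pics/w13.png

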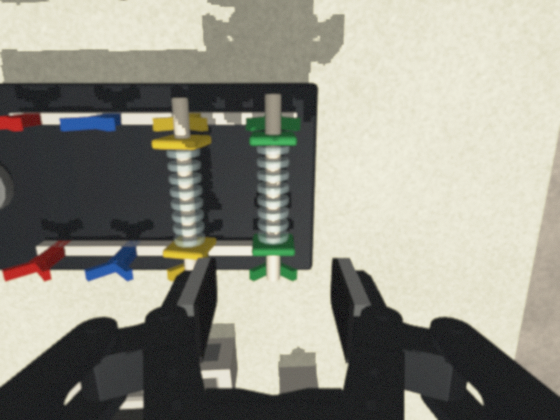

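```bash
python3 plan.py .424,-.12,.24,.08; python3 -m handwheel '[{"x":0.492,"y":0.024,"z":-0.294,"rx":0.002,"ry":0.037,"rz":0},{"x":0.492,"y":0.024,"z":-0.294,"rx":0.002,"ry":0.037,"rz":0},{"x":0.492,"y":0.024,"z":-0.294,"rx":0.002,"ry":0.037,"rz":0},{"x":0.492,"y":0.024,"z":-0.294,"rx":0.002,"ry":0.037,"rz":0},{"x":0.492,"y":0.024,"z":-0.294,"rx":0.002,"ry":0.037,"rz":0},{"x":0.492,"y":0.024,"z":-0.294,"rx":0.002,"ry":0.037,"rz":0},{"x":0.492,"y":0.024,"z":-0.294,"rx":0.002,"ry":0.037,"rz":0},{"x":0.492,"y":0.024,"z":-0.294,"rx":0.002,"ry":0.037,"rz":0},{"x":0.492,"y":0.024,"z":-0.294,"rx":0.002,"ry":0.037,"rz":0}]' -0.18
python3 coils.py wrist w14.png; python3 plan.py .4238,-.151,.1,.08 .4238,-.151,.05,.08
```

```text
[0.6543 0.2434 0.2578]
{'x': 0.4921, 'y': 0.025, 'z': -0.2948, 'rx': 0.0037, 'ry': 0.0367, 'rz': -0.0004} dist 0.431
time: 17.52
tool_pos: [0.4248, -0.1189, 0.2402]
ee_rot: [-1.172, 1.271, -1.265]
contact_force: [-0.3, 0.4, -0.1]
finger_gap: 0.0505
red [265, 293, 31, 21, 474] [279.8 304. ] [ 0.4194 -0.2653]
red [267, 351, 30, 24, 375] [281.5 365.6] [ 0.4154 -0.3445]
blue [260, 156, 34, 14, 345] [276.1 163.2] [ 0.4274 -0.1134]
blue [260, 229, 33, 17, 321] [276.1 239.4] [ 0.4213 -0.191 ]
[ 0.4254 -0.1184  0.2403]
{'x': 0.0438, 'y': 0.187, 'z': 0.0018, 'rx': 0.002, 'ry': 0.0013, 'rz': -0.0009} dist 0.144
{'x': 0.0439, 'y': 0.2537, 'z': 0.002, 'rx': 0.002, 'ry': 0.0013, 'rz': -0.0009} dist 0.193
```

```bash
python3 -m handwheel '[{"x":0.045,"y":0.06,"z":0.002,"rx":0.001,"ry":0.001,"rz":0},{"x":0.045,"y":0.12,"z":0.002,"rx":0.001,"ry":0.001,"rz":0},{"x":0.045,"y":0.18,"z":0.002,"rx":0.001,"ry":0.001,"rz":0},{"x":0.045,"y":0.23,"z":0.002,"rx":0.001,"ry":0.001,"rz":0},{"x":0.045,"y":0.27,"z":0.002,"rx":0.001,"ry":0.001,"rz":0},{"x":0.045,"y":0.298,"z":0.002,"rx":0.001,"ry":0.001,"rz":0},{"x":0.045,"y":0.298,"z":0.002,"rx":0.001,"ry":0.001,"rz":0},{"x":0.045,"y":0.298,"z":0.002,"rx":0.001,"ry":0.001,"rz":0}]'
python3 -c "
from h import *
cap('wrist','w15.png')"
```

```text
time: 18.58
tool_pos: [0.4245, -0.1528, 0.018]
ee_rot: [-1.169, 1.268, -1.268]
contact_force: [0.5, 0.4, 0.0]
finger_gap: 0.0505
```

View pics/w15.png

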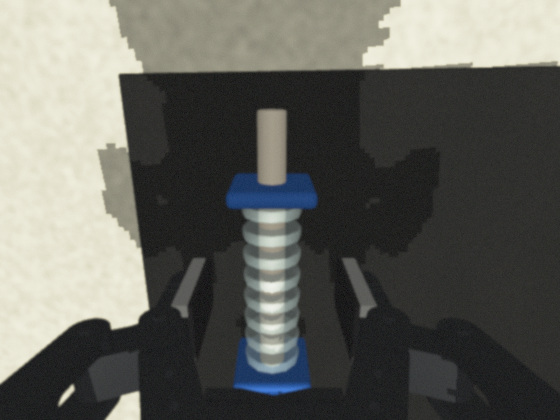

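```bash
python3 -m handwheel '[{"x":0,"y":0,"z":0,"rx":0,"ry":0,"rz":0},{"x":0,"y":0,"z":0,"rx":0,"ry":0,"rz":0},{"x":0,"y":0,"z":0,"rx":0,"ry":0,"rz":0},{"x":0,"y":0,"z":0,"rx":0,"ry":0,"rz":0}]' 1
python3 -m handwheel '[{"x":0,"y":-0.03,"z":0,"rx":0,"ry":0,"rz":0},{"x":0,"y":-0.1,"z":0,"rx":0,"ry":0,"rz":0},{"x":0,"y":-0.18,"z":0,"rx":0,"ry":0,"rz":0},{"x":0,"y":-0.26,"z":0,"rx":0,"ry":0,"rz":0},{"x":0,"y":-0.29,"z":0,"rx":0,"ry":0,"rz":0},{"x":0,"y":-0.29,"z":0,"rx":0,"ry":0,"rz":0}]'
python3 plan.py .535,.246,.24,.025;python3 coils.py wrist w16.png
```

```text
time: 19.12
tool_pos: [0.4244, -0.1535, 0.0188]
ee_rot: [-1.167, 1.268, -1.27]
contact_force: [-0.2, 0.7, 5.3]
finger_gap: 0.0199
time: 19.88
tool_pos: [0.4244, -0.1538, 0.237]
ee_rot: [-1.165, 1.265, -1.271]
contact_force: [0.3, -0.2, -0.9]
finger_gap: 0.0199
[ 0.4244 -0.1538  0.237 ]
{'x': -0.5434, 'y': -0.0031, 'z': 0.1036, 'rx': -0.0036, 'ry': -0.0377, 'rz': -0.0004} dist 0.415
blue [228, 171, 92, 36, 2570] [273.  190.3] [ 0.4239 -0.1741]
blue [235, 336, 78, 58, 2162] [273.3 375.6] [ 0.4064 -0.3902]
```

View pics/w16.png

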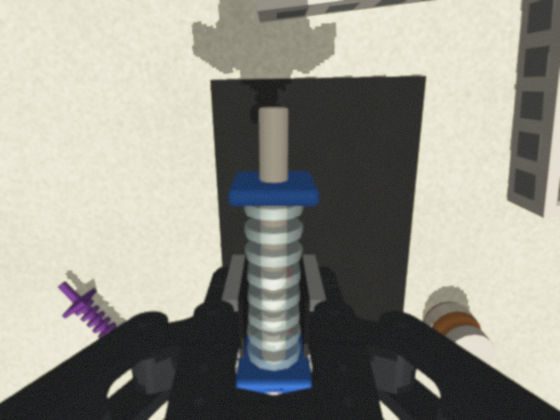

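```bash
python3 -m handwheel '[{"x":-0.543,"y":-0.004,"z":0.104,"rx":-0.001,"ry":-0.038,"rz":0},{"x":-0.543,"y":-0.004,"z":0.104,"rx":-0.001,"ry":-0.038,"rz":0},{"x":-0.543,"y":-0.004,"z":0.104,"rx":-0.001,"ry":-0.038,"rz":0},{"x":-0.543,"y":-0.004,"z":0.104,"rx":-0.001,"ry":-0.038,"rz":0},{"x":-0.543,"y":-0.004,"z":0.104,"rx":-0.001,"ry":-0.038,"rz":0},{"x":-0.543,"y":-0.004,"z":0.104,"rx":-0.001,"ry":-0.038,"rz":0},{"x":-0.543,"y":-0.004,"z":0.104,"rx":-0.001,"ry":-0.038,"rz":0},{"x":-0.543,"y":-0.004,"z":0.104,"rx":-0.001,"ry":-0.038,"rz":0},{"x":-0.543,"y":-0.004,"z":0.104,"rx":-0.001,"ry":-0.038,"rz":0}]'
python3 -m handwheel '[{"x":0,"y":0.05,"z":0,"rx":0,"ry":0,"rz":0},{"x":0,"y":0.09,"z":0,"rx":0,"ry":0,"rz":0},{"x":0,"y":0.115,"z":0,"rx":0,"ry":0,"rz":0},{"x":0,"y":0.115,"z":0,"rx":0,"ry":0,"rz":0},{"x":0,"y":0.115,"z":0,"rx":0,"ry":0,"rz":0}]'
python3 -c "
from h import *
cap('wrist','w17.png')"; python3 plan.py .535,.246,.14,.025
```

```text
time: 21.05
tool_pos: [0.5339, 0.2442, 0.2368]
ee_rot: [-1.201, 1.231, -1.228]
contact_force: [0.1, 0.3, -1.0]
finger_gap: 0.02
time: 21.68
tool_pos: [0.5353, 0.2447, 0.1532]
ee_rot: [-1.196, 1.229, -1.229]
contact_force: [0.6, -0.2, 0.2]
finger_gap: 0.0197
[0.5355 0.2451 0.1535]
{'x': -0.0011, 'y': 0.0181, 'z': -0.0007, 'rx': -0.0007, 'ry': -0.0009, 'rz': -0.0008} dist 0.014
```

View pics/w17.png

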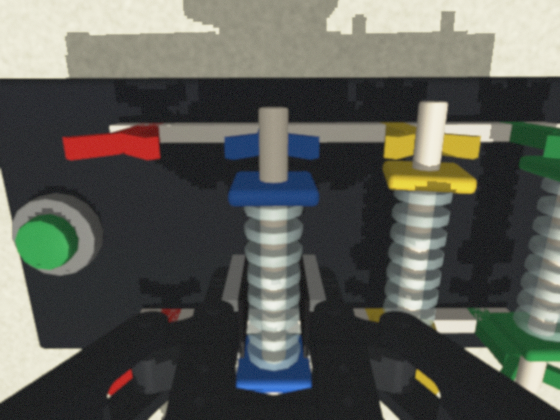

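```bash
python3 -m handwheel '[{"x":0,"y":0.008,"z":0,"rx":0,"ry":0,"rz":0},{"x":0,"y":0.014,"z":0,"rx":0,"ry":0,"rz":0},{"x":0,"y":0.018,"z":0,"rx":0,"ry":0,"rz":0},{"x":0,"y":0.018,"z":0,"rx":0,"ry":0,"rz":0}]'
python3 -m handwheel '[{"x":0,"y":0,"z":0,"rx":0,"ry":0,"rz":0},{"x":0,"y":0,"z":0,"rx":0,"ry":0,"rz":0},{"x":0,"y":0,"z":0,"rx":0,"ry":0,"rz":0}]' -0.1
python3 -m handwheel '[{"x":0,"y":-0.06,"z":0,"rx":0,"ry":0,"rz":0},{"x":0,"y":-0.14,"z":0,"rx":0,"ry":0,"rz":0},{"x":0,"y":-0.16,"z":0,"rx":0,"ry":0,"rz":0},{"x":0,"y":-0.16,"z":0,"rx":0,"ry":0,"rz":0}]'
python3 -c "
from h import *
cap('wrist','w18.png')"; python3 plan.py .43,-.22,.25,.05
```

```text
time: 22.22
tool_pos: [0.5349, 0.246, 0.1406]
ee_rot: [-1.196, 1.229, -1.226]
contact_force: [-2.7, -1.4, 8.4]
finger_gap: 0.0202
time: 22.6
tool_pos: [0.5345, 0.2459, 0.1386]
ee_rot: [-1.198, 1.229, -1.227]
contact_force: [-0.1, -0.7, -0.6]
finger_gap: 0.0468
time: 23.1
tool_pos: [0.535, 0.246, 0.2595]
ee_rot: [-1.196, 1.228, -1.226]
contact_force: [1.0, -0.2, -0.8]
finger_gap: 0.0471
[0.534  0.2459 0.2579]
{'x': 0.6244, 'y': 0.0106, 'z': -0.1232, 'rx': 0.0017, 'ry': 0.0169, 'rz': -0.0002} dist 0.477
```

View pics/w18.png

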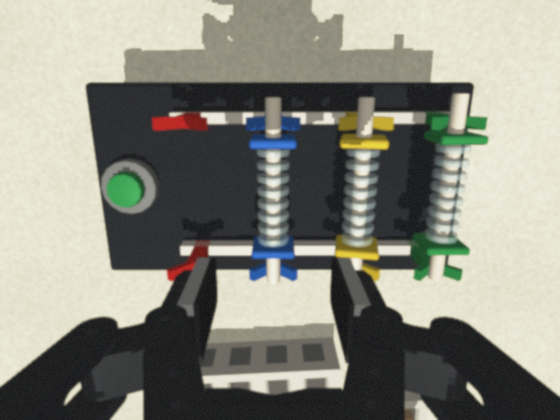

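Blue, yellow and green are seated. Now red.

```bash
python3 -m handwheel '[{"x":0.624,"y":0.01,"z":-0.123,"rx":0.001,"ry":0.017,"rz":0},{"x":0.624,"y":0.01,"z":-0.123,"rx":0.001,"ry":0.017,"rz":0},{"x":0.624,"y":0.01,"z":-0.123,"rx":0.001,"ry":0.017,"rz":0},{"x":0.624,"y":0.01,"z":-0.123,"rx":0.001,"ry":0.017,"rz":0},{"x":0.624,"y":0.01,"z":-0.123,"rx":0.001,"ry":0.017,"rz":0},{"x":0.624,"y":0.01,"z":-0.123,"rx":0.001,"ry":0.017,"rz":0},{"x":0.624,"y":0.01,"z":-0.123,"rx":0.001,"ry":0.017,"rz":0},{"x":0.624,"y":0.01,"z":-0.123,"rx":0.001,"ry":0.017,"rz":0},{"x":0.624,"y":0.01,"z":-0.123,"rx":0.001,"ry":0.017,"rz":0},{"x":0.624,"y":0.01,"z":-0.123,"rx":0.001,"ry":0.017,"rz":0}]' -0.18
python3 coils.py wrist w19.png; python3 plan.py .4172,-.303,.1,.05 .4172,-.303,.017,.05
```

```text
time: 24.4
tool_pos: [0.4305, -0.2181, 0.2496]
ee_rot: [-1.185, 1.249, -1.242]
contact_force: [0.6, 1.3, -0.2]
finger_gap: 0.0501
red [221, 230, 33, 18, 414] [237.6 239.4] [ 0.3895 -0.292 ]
red [227, 293, 29, 20, 288] [241.4 305.2] [ 0.3876 -0.3697]
[ 0.4309 -0.2177  0.2498]
{'x': 0.115, 'y': 0.1995, 'z': -0.0124, 'rx': 0.0013, 'ry': 0.0014, 'rz': -0.0018} dist 0.173
{'x': 0.1153, 'y': 0.3102, 'z': -0.0122, 'rx': 0.0013, 'ry': 0.0014, 'rz': -0.0018} dist 0.248
```

View pics/w19.png

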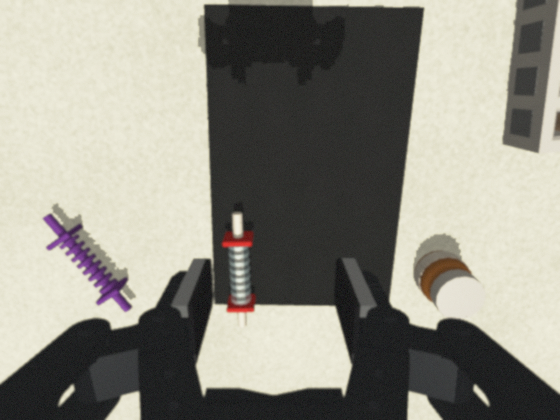

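The red coil has been knocked aside and now sits near (0.389, -0.331). I re-target it.

```bash
python3 plan.py  .3888,-.331,.05,.03; python3 -m handwheel '[{"x":0.08,"y":0.05,"z":-0.05,"rx":0.001,"ry":-0.013,"rz":0},{"x":0.153,"y":0.1,"z":-0.05,"rx":0.001,"ry":-0.013,"rz":0},{"x":0.153,"y":0.17,"z":-0.05,"rx":0.001,"ry":-0.013,"rz":0},{"x":0.153,"y":0.22,"z":-0.05,"rx":0.001,"ry":-0.013,"rz":0},{"x":0.153,"y":0.26,"z":-0.05,"rx":0.001,"ry":-0.013,"rz":0},{"x":0.153,"y":0.266,"z":-0.05,"rx":0.001,"ry":-0.013,"rz":0},{"x":0.153,"y":0.266,"z":-0.05,"rx":0.001,"ry":-0.013,"rz":0}]'
python3 coils.py wrist w20.png; python3 plan.py .3888,-.331,.017,.03
```

```text
[ 0.4309 -0.2177  0.2498]
{'x': 0.1543, 'y': 0.2661, 'z': -0.0483, 'rx': 0.0013, 'ry': -0.012, 'rz': -0.0018} dist 0.234
time: 25.32
tool_pos: [0.3886, -0.3317, 0.0519]
ee_rot: [-1.193, 1.229, -1.231]
contact_force: [0.4, -0.4, 0.6]
finger_gap: 0.0503
red [235, 156, 75, 28, 1646] [272. 171.] [ 0.3897 -0.292 ]
red [241, 296, 62, 43, 1543] [271.7 323.8] [ 0.3872 -0.3708]
[ 0.3888 -0.3322  0.0525]
{'x': -0.0016, 'y': 0.0473, 'z': -0.0003, 'rx': -0.0025, 'ry': 0.0004, 'rz': 0.0002} dist 0.036
```

View pics/w20.png

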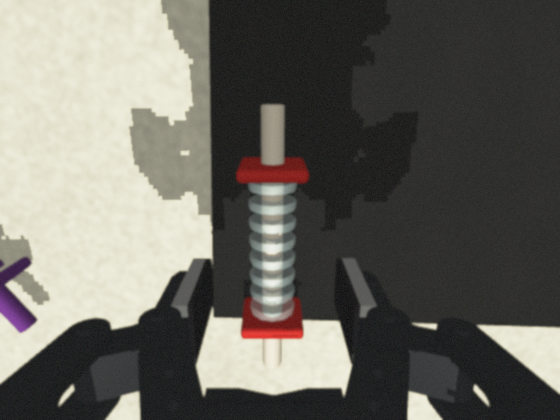

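```bash
python3 -m handwheel '[{"x":0,"y":0.03,"z":0,"rx":0,"ry":0,"rz":0},{"x":0,"y":0.047,"z":0,"rx":0,"ry":0,"rz":0},{"x":0,"y":0.047,"z":0,"rx":0,"ry":0,"rz":0}]'
python3 -m handwheel '[{"x":0,"y":0,"z":0,"rx":0,"ry":0,"rz":0},{"x":0,"y":0,"z":0,"rx":0,"ry":0,"rz":0},{"x":0,"y":0,"z":0,"rx":0,"ry":0,"rz":0},{"x":0,"y":0,"z":0,"rx":0,"ry":0,"rz":0}]' 1
python3 -m handwheel '[{"x":0,"y":-0.03,"z":0,"rx":0,"ry":0,"rz":0},{"x":0,"y":-0.1,"z":0,"rx":0,"ry":0,"rz":0},{"x":0,"y":-0.18,"z":0,"rx":0,"ry":0,"rz":0},{"x":0,"y":-0.26,"z":0,"rx":0,"ry":0,"rz":0},{"x":0,"y":-0.29,"z":0,"rx":0,"ry":0,"rz":0},{"x":0,"y":-0.29,"z":0,"rx":0,"ry":0,"rz":0}]'
python3 plan.py .475,.03,.24,.025 .475,.2475,.24,.025;python3 coils.py wrist w21.png
```

```text
time: 25.75
tool_pos: [0.3879, -0.332, 0.0163]
ee_rot: [-1.192, 1.231, -1.232]
contact_force: [-0.5, -0.9, 0.4]
finger_gap: 0.0507
time: 26.25
tool_pos: [0.3882, -0.3327, 0.0173]
ee_rot: [-1.192, 1.229, -1.234]
contact_force: [-0.8, 0.5, 5.7]
finger_gap: 0.0201
time: 27.0
tool_pos: [0.3879, -0.3329, 0.2354]
ee_rot: [-1.191, 1.227, -1.236]
contact_force: [-0.2, 0.2, -1.2]
finger_gap: 0.02
[ 0.3879 -0.3329  0.2354]
{'x': -0.4872, 'y': -0.0063, 'z': 0.1012, 'rx': -0.0039, 'ry': -0.0038, 'rz': 0.001} dist 0.373
{'x': -0.7771, 'y': -0.0067, 'z': 0.0923, 'rx': -0.0039, 'ry': -0.0038, 'rz': 0.001} dist 0.587
red [229, 170, 92, 37, 2649] [274.8 190.1] [ 0.3903 -0.3532]
red [235, 338, 78, 58, 2168] [273.4 376.3] [ 0.3821 -0.5704]
```

View pics/w21.png

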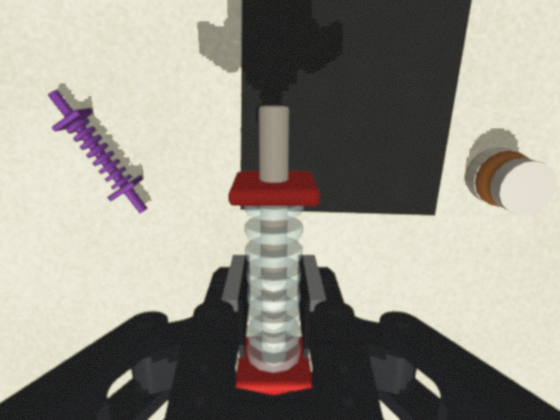

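```bash
python3 -m handwheel '[{"x":-0.4,"y":-0.006,"z":0.15,"rx":-0.001,"ry":-0.004,"rz":0},{"x":-0.4,"y":-0.006,"z":0.15,"rx":-0.001,"ry":-0.004,"rz":0},{"x":-0.4,"y":-0.006,"z":0.15,"rx":-0.001,"ry":-0.004,"rz":0},{"x":-0.4,"y":-0.006,"z":0.15,"rx":-0.001,"ry":-0.004,"rz":0},{"x":-0.4,"y":-0.006,"z":0.15,"rx":-0.001,"ry":-0.004,"rz":0},{"x":-0.777,"y":-0.006,"z":0.092,"rx":-0.001,"ry":-0.004,"rz":0},{"x":-0.777,"y":-0.006,"z":0.092,"rx":-0.001,"ry":-0.004,"rz":0},{"x":-0.777,"y":-0.006,"z":0.092,"rx":-0.001,"ry":-0.004,"rz":0},{"x":-0.777,"y":-0.006,"z":0.092,"rx":-0.001,"ry":-0.004,"rz":0},{"x":-0.777,"y":-0.006,"z":0.092,"rx":-0.001,"ry":-0.004,"rz":0}]'
python3 -m handwheel '[{"x":0,"y":0.03,"z":0,"rx":0,"ry":0,"rz":0},{"x":0,"y":0.07,"z":0,"rx":0,"ry":0,"rz":0},{"x":0,"y":0.1,"z":0,"rx":0,"ry":0,"rz":0},{"x":0,"y":0.1,"z":0,"rx":0,"ry":0,"rz":0},{"x":0,"y":0.1,"z":0,"rx":0,"ry":0,"rz":0}]'
python3 -c "
from h import *
cap('wrist','w22.png')"; python3 plan.py .475,.2475,.14,.025
```

```text
time: 28.3
tool_pos: [0.472, 0.2513, 0.2361]
ee_rot: [-1.203, 1.227, -1.223]
contact_force: [0.9, -0.4, -0.4]
finger_gap: 0.0197
time: 28.92
tool_pos: [0.4745, 0.2477, 0.1636]
ee_rot: [-1.197, 1.228, -1.228]
contact_force: [0.7, -0.7, -0.8]
finger_gap: 0.0196
[0.4748 0.2479 0.1641]
{'x': 0.0005, 'y': 0.0322, 'z': 0.0003, 'rx': -0.0009, 'ry': -0.0002, 'rz': -0.0005} dist 0.024
```

View pics/w22.png

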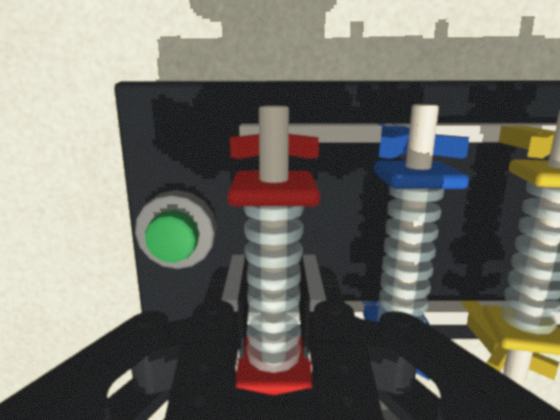

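```bash
python3 -m handwheel '[{"x":0,"y":0.015,"z":0,"rx":0,"ry":0,"rz":0},{"x":0,"y":0.026,"z":0,"rx":0,"ry":0,"rz":0},{"x":0,"y":0.033,"z":0,"rx":0,"ry":0,"rz":0},{"x":0,"y":0.033,"z":0,"rx":0,"ry":0,"rz":0}]'
python3 -m handwheel '[{"x":0,"y":0,"z":0,"rx":0,"ry":0,"rz":0},{"x":0,"y":0,"z":0,"rx":0,"ry":0,"rz":0},{"x":0,"y":0,"z":0,"rx":0,"ry":0,"rz":0}]' -0.1
python3 -m handwheel '[{"x":0,"y":-0.06,"z":0,"rx":0,"ry":0,"rz":0},{"x":0,"y":-0.14,"z":0,"rx":0,"ry":0,"rz":0},{"x":0,"y":-0.16,"z":0,"rx":0,"ry":0,"rz":0},{"x":0,"y":-0.16,"z":0,"rx":0,"ry":0,"rz":0}]'
python3 -c "
from h import *
cap('wrist','w23.png')"; python3 plan.py .63,-.02,.26,.0
```

```text
time: 29.48
tool_pos: [0.4749, 0.248, 0.1392]
ee_rot: [-1.196, 1.227, -1.228]
contact_force: [0.6, -0.4, 0.1]
finger_gap: 0.0196
time: 29.85
tool_pos: [0.4744, 0.248, 0.1391]
ee_rot: [-1.196, 1.227, -1.227]
contact_force: [-0.6, -0.4, 0.7]
finger_gap: 0.047
time: 30.35
tool_pos: [0.4745, 0.2481, 0.2597]
ee_rot: [-1.194, 1.227, -1.227]
contact_force: [0.0, -0.1, -0.2]
finger_gap: 0.0473
[0.4736 0.248  0.2583]
{'x': 0.352, 'y': -0.0026, 'z': 0.2173, 'rx': 0.0005, 'ry': -0.0164, 'rz': -0.0003} dist 0.31
```

View pics/w23.png

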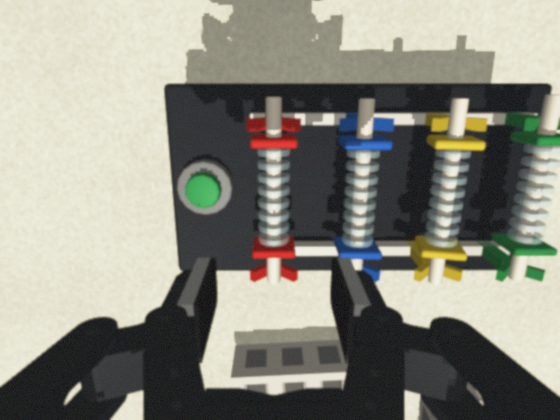

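```bash
python3 plan.py .58,-.07,.28,.0; python3 -m handwheel '[{"x":0.419,"y":-0.03,"z":0.152,"rx":0,"ry":-0.016,"rz":0},{"x":0.419,"y":-0.03,"z":0.152,"rx":0,"ry":-0.016,"rz":0},{"x":0.419,"y":-0.03,"z":0.152,"rx":0,"ry":-0.016,"rz":0},{"x":0.419,"y":-0.03,"z":0.152,"rx":0,"ry":-0.016,"rz":0},{"x":0.419,"y":-0.03,"z":0.152,"rx":0,"ry":-0.016,"rz":0},{"x":0.419,"y":-0.03,"z":0.152,"rx":0,"ry":-0.016,"rz":0},{"x":0.419,"y":-0.03,"z":0.152,"rx":0,"ry":-0.016,"rz":0},{"x":0.419,"y":-0.03,"z":0.152,"rx":0,"ry":-0.016,"rz":0}]'
python3 - <<'E'
from h import *
c=cap('wrist','w24.png'); print(bot.get_obs()['tool_pos'])
f=cv2.cvtColor(c['frame'],cv2.COLOR_RGB2BGR); hsv=cv2.cvtColor(f,cv2.COLOR_BGR2HSV)
t=cap('top')
for p in [(288.7,178.7),(289.2,192.8),(289.7,207.2),(290.5,221.8)]: print(at_z(t,*p,.055).round(4))
E
```

```text
[0.4736 0.248  0.2583]
{'x': 0.4203, 'y': -0.0292, 'z': 0.1523, 'rx': 0.0005, 'ry': -0.0164, 'rz': -0.0003} dist 0.336
time: 31.4
tool_pos: [0.5798, -0.0667, 0.2797]
ee_rot: [-1.21, 1.211, -1.205]
contact_force: [0.0, -0.2, -0.2]
finger_gap: 0.0474
[ 0.57992401 -0.06640392  0.28013844]
[0.5736 0.0011 0.055 ]
[5.32e-01 3.00e-04 5.50e-02]
[ 4.898e-01 -3.000e-04  5.500e-02]
[ 0.4473 -0.0019  0.055 ]
```

View pics/w24.png

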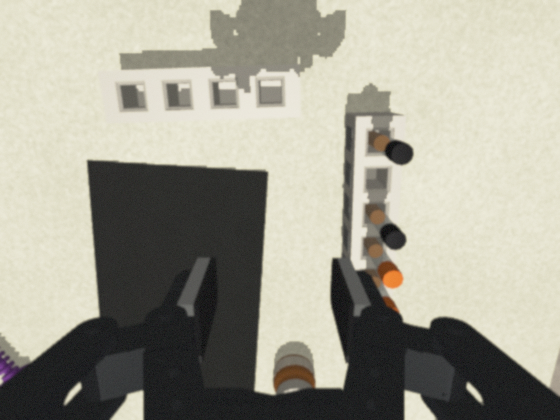

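Run:
```python
from h import *
c=cap('wrist'); f=cv2.cvtColor(c['frame'],cv2.COLOR_RGB2BGR)
cv2.imwrite('pics/cr25.png',cv2.resize(f[60:125,100:310],None,fx=3.8,fy=3.8,interpolation=cv2.INTER_CUBIC))
for p in [(133,97),(178,95),(224,93),(270,92)]: print(at_z(c,*p,.055).round(4))
hsv=cv2.cvtColor(f,cv2.COLOR_BGR2HSV); m=cv2.inRange(hsv,np.array([5,160,120]),np.array([18,255,255]))
n,l,s,ce=cv2.connectedComponentsWithStats(m)
for i in range(1,n):
    if s[i,4]>50: print(s[i],ce[i],at_z(c,*ce[i],.122).round(4))
```

```text
[ 0.4519 -0.0007  0.055 ]
[0.4931 0.0011 0.055 ]
[0.5351 0.003  0.055 ]
[0.577  0.0039 0.055 ]
[381 269  20  18 285] [390.67017544 277.67017544] [ 0.6811 -0.1478  0.122 ]
```

View pics/cr25.png

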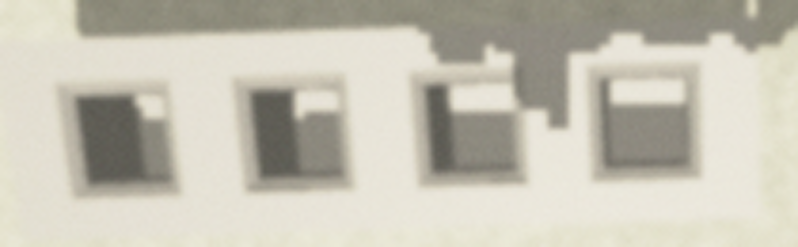

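```bash
python3 plan.py .681,-.13,.2,.0; python3 -m handwheel '[{"x":0.085,"y":0.107,"z":0.135,"rx":0,"ry":0,"rz":0},{"x":0.085,"y":0.107,"z":0.135,"rx":0,"ry":0,"rz":0},{"x":0.085,"y":0.107,"z":0.135,"rx":0,"ry":0,"rz":0},{"x":0.085,"y":0.107,"z":0.135,"rx":0,"ry":0,"rz":0},{"x":0.085,"y":0.107,"z":0.135,"rx":0,"ry":0,"rz":0}]' 0
python3 - <<'E'
from h import *
c=cap('wrist','w26.png'); print(bot.get_obs()['tool_pos'])
f=cv2.cvtColor(c['frame'],cv2.COLOR_RGB2BGR)
hsv=cv2.cvtColor(f,cv2.COLOR_BGR2HSV); m=cv2.inRange(hsv,np.array([5,160,100]),np.array([18,255,255]))
n,l,s,ce=cv2.connectedComponentsWithStats(m)
for i in range(1,n):
    if s[i,4]>50: print(s[i],ce[i],at_z(c,*ce[i],.122).round(4),at_z(c,*ce[i],.112).round(4))
E
```

```text
[ 0.5802 -0.0667  0.2808]
{'x': 0.0849, 'y': 0.1075, 'z': 0.1343, 'rx': 0.0004, 'ry': 0.0016, 'rz': -0.0013} dist 0.144
time: 32.17
tool_pos: [0.6817, -0.1315, 0.2022]
ee_rot: [-1.207, 1.208, -1.209]
contact_force: [-0.3, -0.1, 0.4]
finger_gap: 0.0425
[ 0.6816964  -0.1315654   0.20268545]
[260 231  27  28 616] [273.07792208 244.61525974] [ 0.682  -0.1484  0.122 ] [ 0.682  -0.1528  0.112 ]
[262 284  26  25 509] [274.51277014 296.06090373] [ 0.6829 -0.184   0.122 ] [ 0.683 -0.19   0.112]
```

View pics/w26.png

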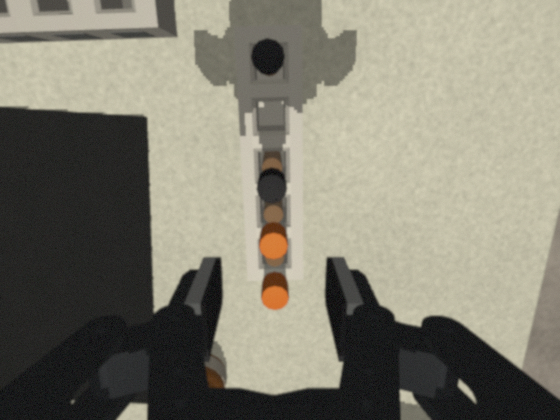

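Confirmed: the orange caps are at (273,245) and (275,296), and the black ones at (267,55) and (271,185). I pick the (273,245) tube first.

```bash
python3 -m handwheel '[{"x":0.023,"y":0.04,"z":0,"rx":0,"ry":0,"rz":0},{"x":0.023,"y":0.08,"z":0,"rx":0,"ry":0,"rz":0},{"x":0.023,"y":0.11,"z":0,"rx":0,"ry":0,"rz":0},{"x":0.023,"y":0.131,"z":0,"rx":0,"ry":0,"rz":0},{"x":0.023,"y":0.131,"z":0,"rx":0,"ry":0,"rz":0},{"x":0.023,"y":0.131,"z":0,"rx":0,"ry":0,"rz":0}]'
python3 - <<'E'
from h import *
c=cap('wrist','w27.png'); print(bot.get_obs()['tool_pos'])
E
```

```text
time: 32.98
tool_pos: [0.6825, -0.1502, 0.1045]
ee_rot: [-1.207, 1.207, -1.211]
contact_force: [0.2, 0.3, 1.1]
finger_gap: 0.0425
[ 0.68257138 -0.15034477  0.10460459]
```

View pics/w27.png

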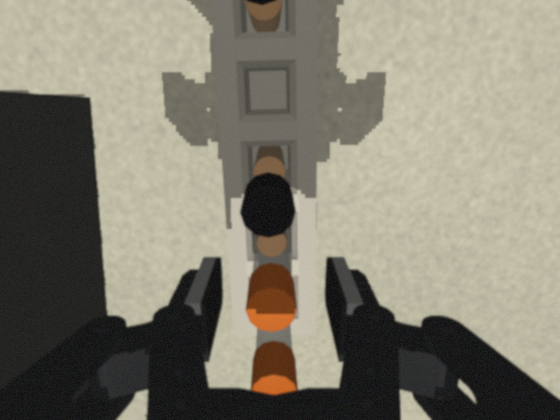

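Run:
```python
from h import *
c=cap('wrist'); f=c['frame'][:,:,::-1].copy()
for y,col in [(-.146,(0,255,0)),(-.150,(255,0,0)),(-.154,(255,0,255))]:
    for z in (.122,.102):
        a=np.linspace(0,6.28,60); P=np.c_[.6825+.009*np.cos(a),y+.009*np.sin(a),0*a+z]
        cv2.polylines(f,[proj(c,P).astype(int)],True,col,1)
cv2.imwrite('pics/w28.png',cv2.resize(f[240:400,200:350],None,fx=4,fy=3.7))
```

```text
(no output)
```

View pics/w28.png

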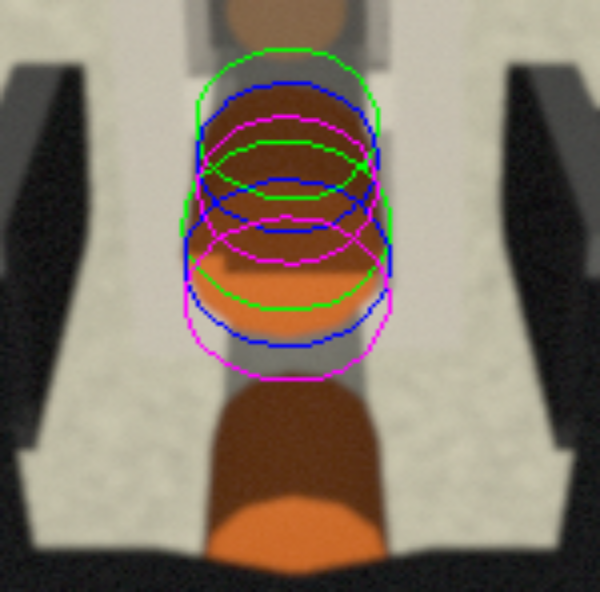

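```bash
python3 -m handwheel '[{"x":0,"y":0,"z":0,"rx":0,"ry":0,"rz":0},{"x":0,"y":0,"z":0,"rx":0,"ry":0,"rz":0},{"x":0,"y":0,"z":0,"rx":0,"ry":0,"rz":0},{"x":0,"y":0,"z":0,"rx":0,"ry":0,"rz":0}]' 1
python3 -m handwheel '[{"x":0,"y":-0.03,"z":0,"rx":0,"ry":0,"rz":0},{"x":0,"y":-0.07,"z":0,"rx":0,"ry":0,"rz":0},{"x":0,"y":-0.11,"z":0,"rx":0,"ry":0,"rz":0},{"x":0,"y":-0.15,"z":0,"rx":0,"ry":0,"rz":0},{"x":0,"y":-0.16,"z":0,"rx":0,"ry":0,"rz":0},{"x":0,"y":-0.16,"z":0,"rx":0,"ry":0,"rz":0}]'
python3 - <<'E'
from h import *
c=cap('wrist','w29.png'); print(bot.get_obs()['tool_pos'])
E
python3 plan.py .576,-.01,.22,0.03
```

```text
time: 33.58
tool_pos: [0.6821, -0.1504, 0.1038]
ee_rot: [-1.207, 1.209, -1.211]
contact_force: [-1.1, -1.0, 4.8]
finger_gap: 0.0163
time: 34.33
tool_pos: [0.6814, -0.15, 0.2222]
ee_rot: [-1.208, 1.211, -1.209]
contact_force: [0.6, -0.4, -1.2]
finger_gap: 0.0162
[ 0.68100017 -0.14970102  0.22138315]
[ 0.681  -0.1497  0.2214]
{'x': -0.1861, 'y': 0.0024, 'z': -0.1402, 'rx': 0.0011, 'ry': 0.0193, 'rz': -0.0011} dist 0.175
```

View pics/w29.png

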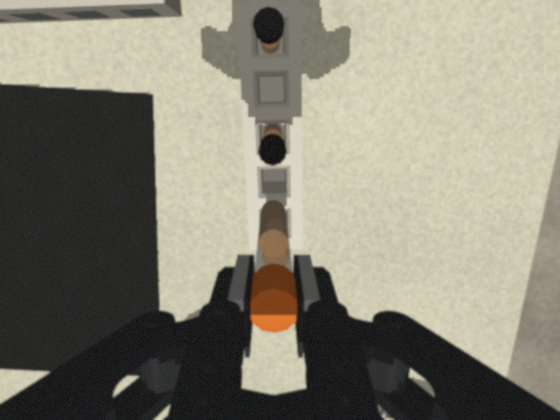

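```bash
python3 -m handwheel '[{"x":-0.202,"y":0,"z":-0.14,"rx":0,"ry":0,"rz":0},{"x":-0.202,"y":0,"z":-0.14,"rx":0,"ry":0,"rz":0},{"x":-0.202,"y":0,"z":-0.14,"rx":0,"ry":0,"rz":0},{"x":-0.202,"y":0,"z":-0.14,"rx":0,"ry":0,"rz":0},{"x":-0.202,"y":0.05,"z":-0.14,"rx":0,"ry":0,"rz":0},{"x":-0.202,"y":0.075,"z":-0.14,"rx":0,"ry":0,"rz":0},{"x":-0.202,"y":0.075,"z":-0.14,"rx":0,"ry":0,"rz":0},{"x":-0.202,"y":0.075,"z":-0.14,"rx":0,"ry":0,"rz":0}]'
cat > tube.py <<'E'
from h import *
import sys
c=cap('wrist'); f=c['frame'][:,:,::-1].copy(); o=bot.get_obs(); p=np.array(o['tool_pos']); R=cv2.Rodrigues(np.array(o['ee_rot'],float))[0]; print(p)
cv2.imwrite('pics/'+sys.argv[1]+'_raw.png',cv2.resize(f[150:360,170:380],None,fx=2.8,fy=2.8,interpolation=cv2.INTER_CUBIC))
a=np.linspace(0,6.28,40); foot=p+R@np.array([0,.094,0])
P=foot+np.c_[.008*np.cos(a),.008*np.sin(a),0*a]; cv2.polylines(f,[proj(c,P).astype(int)],True,(0,255,0),1)
for hx,hy in [tuple(map(float,s.split(','))) for s in sys.argv[2:]]:
    q=np.array([[-1,-1],[1,-1],[1,1],[-1,1]])*.0105
    cv2.polylines(f,[proj(c,np.c_[q+[hx,hy],[.055]*4]).astype(int)],True,(255,0,255),1)
cv2.imwrite('pics/'+sys.argv[1]+'.png',cv2.resize(f[150:360,170:380],None,fx=2.8,fy=2.8,interpolation=cv2.INTER_CUBIC))
s=cap('scene')['frame'][:,:,::-1]; cv2.imwrite('pics/'+sys.argv[1]+'_s.png',cv2.resize(s[170:320,130:310],None,fx=4,fy=4,interpolation=cv2.INTER_CUBIC))
E
python3 tube.py t30 .576,.003
```

```text
time: 35.38
tool_pos: [0.5774, 0.0006, 0.167]
ee_rot: [-1.207, 1.209, -1.211]
contact_force: [0.9, 0.4, 0.0]
finger_gap: 0.016
[0.57756718 0.00072469 0.16740535]
```

View pics/t30.png

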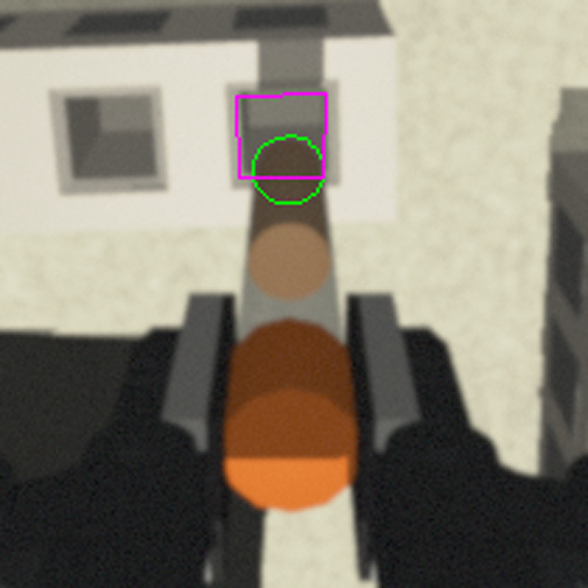

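View pics/t30_s.png

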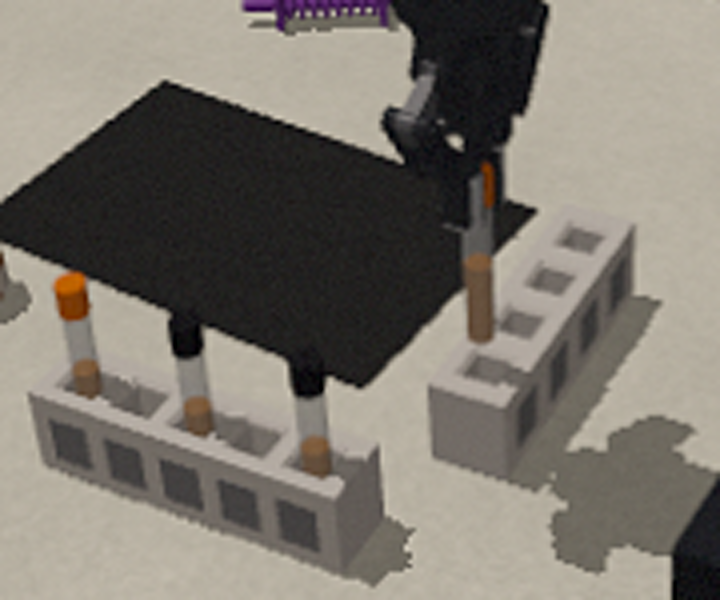

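```bash
python3 -m handwheel '[{"x":-0.002,"y":0.02,"z":-0.001,"rx":0,"ry":0,"rz":0},{"x":-0.002,"y":0.035,"z":-0.001,"rx":0,"ry":0,"rz":0},{"x":-0.002,"y":0.05,"z":-0.001,"rx":0,"ry":0,"rz":0},{"x":-0.002,"y":0.065,"z":-0.001,"rx":0,"ry":0,"rz":0},{"x":-0.002,"y":0.08,"z":-0.001,"rx":0,"ry":0,"rz":0},{"x":-0.002,"y":0.082,"z":-0.001,"rx":0,"ry":0,"rz":0},{"x":-0.002,"y":0.082,"z":-0.001,"rx":0,"ry":0,"rz":0}]'
python3 tube.py t31 .5767,.003
```

```text
time: 36.35
tool_pos: [0.5763, 0.0029, 0.1053]
ee_rot: [-1.208, 1.21, -1.21]
contact_force: [-0.0, 0.1, -0.9]
finger_gap: 0.0163
[0.57647128 0.00288364 0.10557034]
```

View pics/t31_s.png

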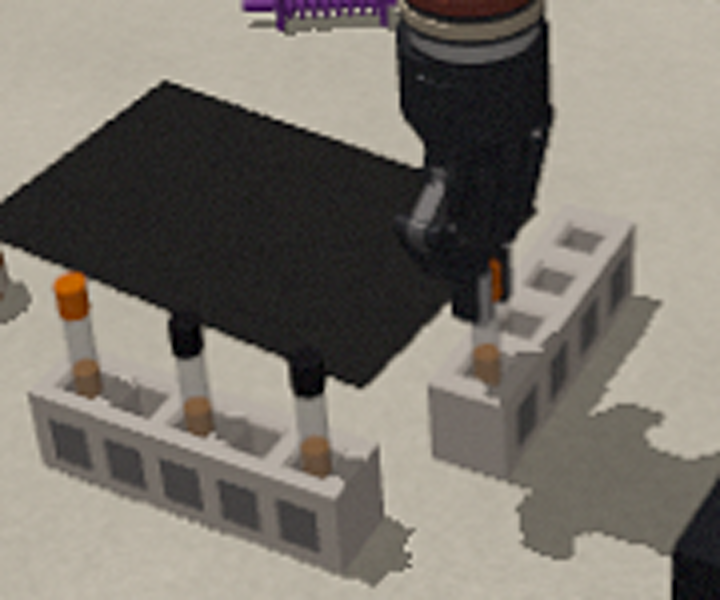

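View pics/t31_raw.png

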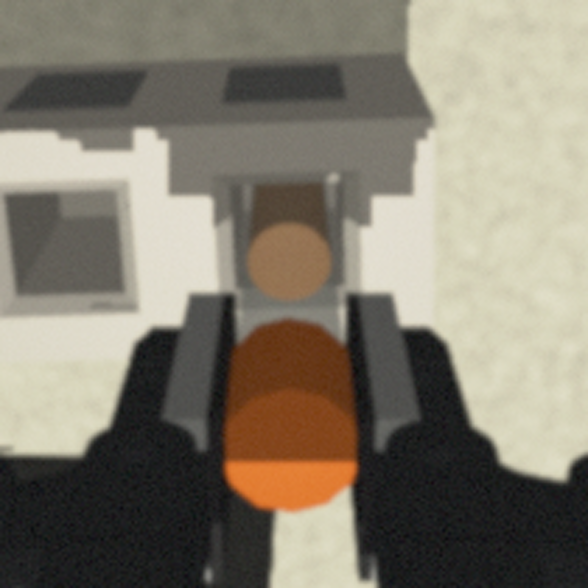

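The tube is in the hole. I open and lift, then go to the second tube.

```bash
python3 -m handwheel '[{"x":0,"y":0.001,"z":0,"rx":0,"ry":0,"rz":0},{"x":0,"y":0.001,"z":0,"rx":0,"ry":0,"rz":0},{"x":0,"y":0.001,"z":0,"rx":0,"ry":0,"rz":0}]' 0
python3 -m handwheel '[{"x":0,"y":-0.04,"z":0,"rx":0,"ry":0,"rz":0},{"x":0,"y":-0.1,"z":0,"rx":0,"ry":0,"rz":0},{"x":0,"y":-0.15,"z":0,"rx":0,"ry":0,"rz":0},{"x":0,"y":-0.15,"z":0,"rx":0,"ry":0,"rz":0}]'
python3 tube.py t32
python3 plan.py .6825,-.166,.21,.0
```

```text
time: 36.83
tool_pos: [0.5762, 0.0031, 0.1047]
ee_rot: [-1.207, 1.209, -1.21]
contact_force: [-0.1, 0.3, -0.7]
finger_gap: 0.0427
time: 37.33
tool_pos: [0.578, 0.0023, 0.2204]
ee_rot: [-1.202, 1.204, -1.213]
contact_force: [-0.2, 0.0, -0.6]
finger_gap: 0.0426
[0.57663381 0.00285691 0.21830314]
[0.5757 0.0032 0.2169]
{'x': 0.2255, 'y': 0.009, 'z': 0.1425, 'rx': -0.0003, 'ry': -0.0005, 'rz': -0.0008} dist 0.2
```

View pics/t32_s.png

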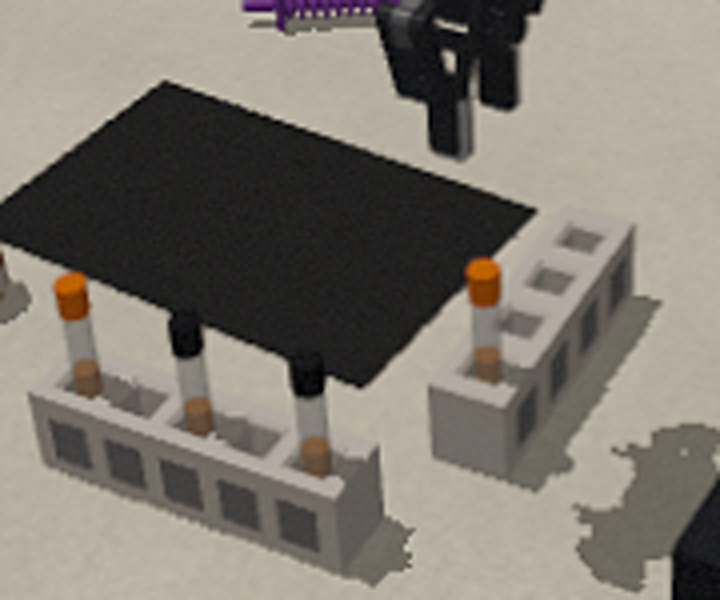

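```bash
python3 -m handwheel '[{"x":0.251,"y":0,"z":0.143,"rx":0,"ry":0,"rz":0},{"x":0.251,"y":0,"z":0.143,"rx":0,"ry":0,"rz":0},{"x":0.251,"y":0,"z":0.143,"rx":0,"ry":0,"rz":0},{"x":0.251,"y":0,"z":0.143,"rx":0,"ry":0,"rz":0},{"x":0.251,"y":0,"z":0.143,"rx":0,"ry":0,"rz":0},{"x":0.251,"y":0,"z":0.143,"rx":0,"ry":0,"rz":0}]'
python3 - <<'E'
from h import *
c=cap('wrist','w33.png'); o=bot.get_obs()['tool_pos']; print(o); f=c['frame'][:,:,::-1].copy()
for y,col in [(-.181,(0,255,0)),(-.185,(255,0,0)),(-.189,(255,0,255))]:
    for z in (.122,.102):
        a=np.linspace(0,6.28,60); P=np.c_[.683+.009*np.cos(a),y+.009*np.sin(a),0*a+z]
        cv2.polylines(f,[proj(c,P).astype(int)],True,col,1)
cv2.imwrite('pics/w33.png',cv2.resize(f[200:360,200:350],None,fx=4,fy=3.7))
E
python3 plan.py .683,-.185,.104,.0
```

```text
time: 38.17
tool_pos: [0.6826, -0.1837, 0.2153]
ee_rot: [-1.208, 1.212, -1.206]
contact_force: [0.1, 0.5, -0.1]
finger_gap: 0.0424
[ 0.68281455 -0.18310001  0.21581218]
[ 0.6828 -0.1831  0.2158]
{'x': 0.003, 'y': 0.1491, 'z': 0.0004, 'rx': 0.0008, 'ry': 0.0007, 'rz': -0.0021} dist 0.112
```

View pics/w33.png

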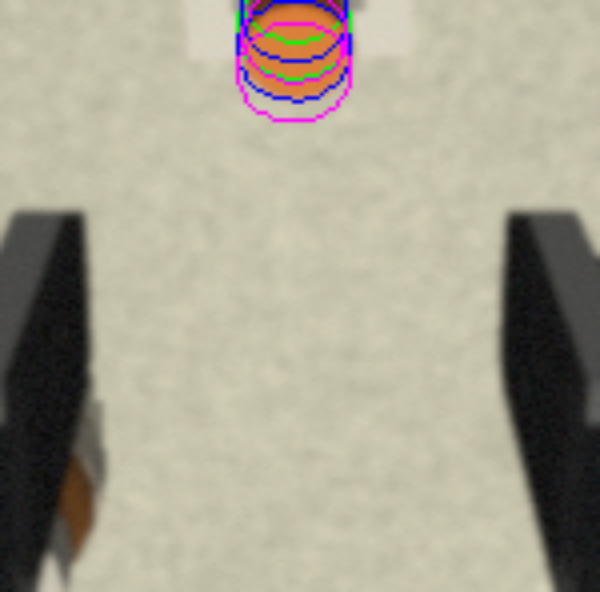

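```bash
python3 -m handwheel '[{"x":0.001,"y":0.05,"z":0,"rx":0,"ry":0,"rz":0},{"x":0.001,"y":0.09,"z":0,"rx":0,"ry":0,"rz":0},{"x":0.001,"y":0.13,"z":0,"rx":0,"ry":0,"rz":0},{"x":0.001,"y":0.149,"z":0,"rx":0,"ry":0,"rz":0},{"x":0.001,"y":0.149,"z":0,"rx":0,"ry":0,"rz":0},{"x":0.001,"y":0.149,"z":0,"rx":0,"ry":0,"rz":0}]'
python3 -c "
from h import *
cap('wrist','w34.png'); print(bot.get_obs()['tool_pos'])"
python3 -m handwheel '[{"x":0,"y":0,"z":0,"rx":0,"ry":0,"rz":0},{"x":0,"y":0,"z":0,"rx":0,"ry":0,"rz":0},{"x":0,"y":0,"z":0,"rx":0,"ry":0,"rz":0},{"x":0,"y":0,"z":0,"rx":0,"ry":0,"rz":0}]' 1
python3 -m handwheel '[{"x":0,"y":-0.03,"z":0,"rx":0,"ry":0,"rz":0},{"x":0,"y":-0.07,"z":0,"rx":0,"ry":0,"rz":0},{"x":0,"y":-0.11,"z":0,"rx":0,"ry":0,"rz":0},{"x":0,"y":-0.15,"z":0,"rx":0,"ry":0,"rz":0},{"x":0,"y":-0.16,"z":0,"rx":0,"ry":0,"rz":0},{"x":0,"y":-0.16,"z":0,"rx":0,"ry":0,"rz":0}]'
python3 tube.py t35
python3 plan.py .4925,.001,.222,.0
```

```text
time: 38.98
tool_pos: [0.6841, -0.1862, 0.1068]
ee_rot: [-1.207, 1.207, -1.211]
contact_force: [-0.1, -0.3, 0.7]
finger_gap: 0.0428
[ 0.68414727 -0.18638108  0.10702342]
time: 39.52
tool_pos: [0.6837, -0.1865, 0.1064]
ee_rot: [-1.207, 1.208, -1.211]
contact_force: [-1.1, 0.2, 6.4]
finger_gap: 0.0161
time: 40.28
tool_pos: [0.6829, -0.186, 0.2245]
ee_rot: [-1.208, 1.21, -1.209]
contact_force: [0.3, 0.5, -0.2]
finger_gap: 0.0162
[ 0.68250391 -0.18565487  0.22359381]
[ 0.6824 -0.1856  0.2232]
{'x': -0.2485, 'y': 0.0027, 'z': -0.2534, 'rx': 0.0016, 'ry': -0.0007, 'rz': -0.0014} dist 0.266
```

View pics/t35.png

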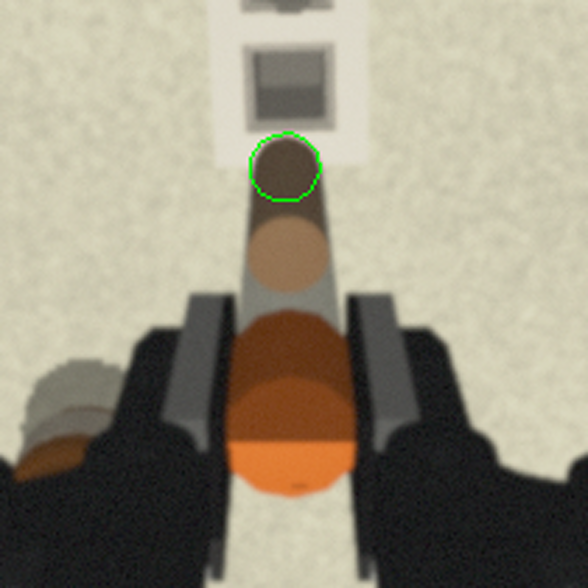

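View pics/w34.png

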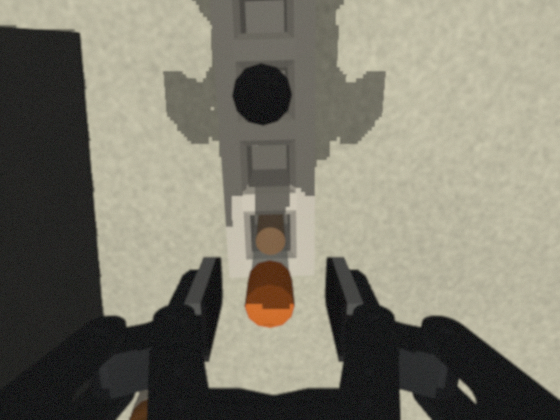

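```bash
python3 -m handwheel '[{"x":-0.246,"y":-0.02,"z":-0.253,"rx":0,"ry":0,"rz":0},{"x":-0.246,"y":-0.02,"z":-0.253,"rx":0,"ry":0,"rz":0},{"x":-0.246,"y":-0.02,"z":-0.253,"rx":0,"ry":0,"rz":0},{"x":-0.246,"y":-0.02,"z":-0.253,"rx":0,"ry":0,"rz":0},{"x":-0.246,"y":-0.02,"z":-0.253,"rx":0,"ry":0,"rz":0},{"x":-0.246,"y":0.03,"z":-0.253,"rx":0,"ry":0,"rz":0},{"x":-0.246,"y":0.072,"z":-0.253,"rx":0,"ry":0,"rz":0},{"x":-0.246,"y":0.072,"z":-0.253,"rx":0,"ry":0,"rz":0},{"x":-0.246,"y":0.072,"z":-0.253,"rx":0,"ry":0,"rz":0}]'
python3 tube.py t36 .4927,.0005
python3 plan.py .4927,-.001,.106,0
```

```text
time: 41.5
tool_pos: [0.4945, -0.0023, 0.1718]
ee_rot: [-1.207, 1.209, -1.212]
contact_force: [-0.1, 0.0, 0.3]
finger_gap: 0.0156
[ 0.49471544 -0.00214055  0.17216447]
[ 0.4947 -0.002   0.1723]
{'x': -0.0013, 'y': 0.0884, 'z': -0.003, 'rx': -0.0023, 'ry': -0.001, 'rz': -0.0002} dist 0.066
```

View pics/t36.png

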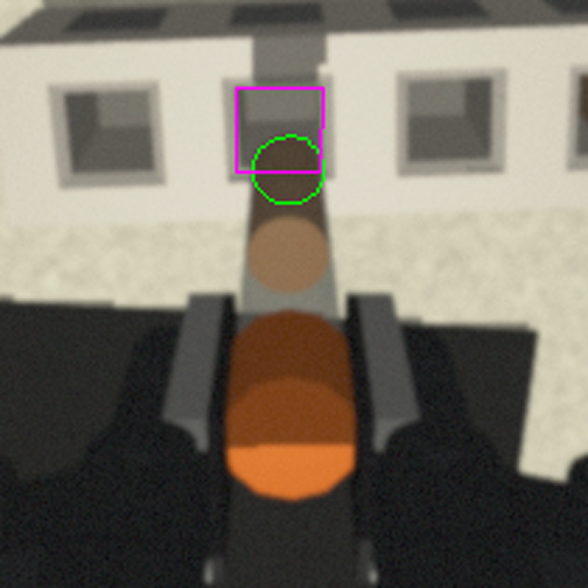

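```bash
python3 -m handwheel '[{"x":-0.002,"y":0.01,"z":-0.0035,"rx":0,"ry":0,"rz":0},{"x":-0.002,"y":0.02,"z":-0.0035,"rx":0,"ry":0,"rz":0},{"x":-0.002,"y":0.04,"z":-0.0035,"rx":0,"ry":0,"rz":0},{"x":-0.002,"y":0.06,"z":-0.0035,"rx":0,"ry":0,"rz":0},{"x":-0.002,"y":0.08,"z":-0.0035,"rx":0,"ry":0,"rz":0},{"x":-0.002,"y":0.086,"z":-0.0035,"rx":0,"ry":0,"rz":0},{"x":-0.002,"y":0.086,"z":-0.0035,"rx":0,"ry":0,"rz":0}]'
python3 tube.py t37 .4922,.0008
```

```text
time: 42.48
tool_pos: [0.491, -0.0002, 0.1065]
ee_rot: [-1.208, 1.21, -1.21]
contact_force: [1.3, -0.2, -0.1]
finger_gap: 0.0162
[ 4.91072338e-01 -1.10414293e-04  1.06529042e-01]
```

View pics/t37_raw.png

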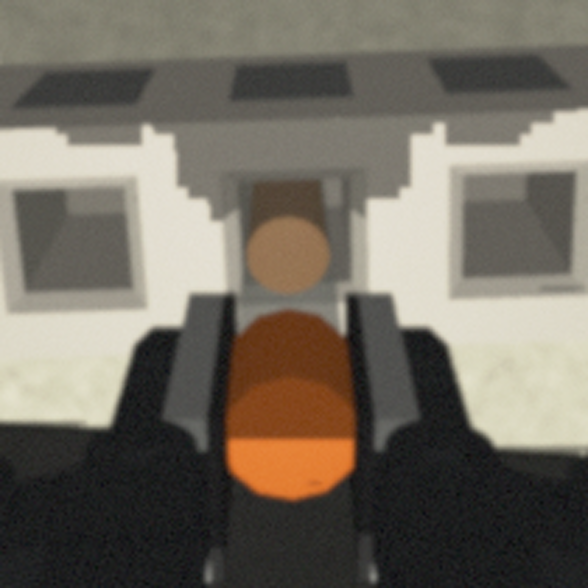

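In the hole. I release, lift, and check before going to the button.

```bash
python3 -m handwheel '[{"x":0,"y":0.001,"z":0.001,"rx":0,"ry":0,"rz":0},{"x":0,"y":0.001,"z":0.001,"rx":0,"ry":0,"rz":0},{"x":0,"y":0.001,"z":0.001,"rx":0,"ry":0,"rz":0}]' 0
python3 -m handwheel '[{"x":0,"y":-0.04,"z":0,"rx":0,"ry":0,"rz":0},{"x":0,"y":-0.1,"z":0,"rx":0,"ry":0,"rz":0},{"x":0,"y":-0.16,"z":0,"rx":0,"ry":0,"rz":0},{"x":0,"y":-0.2,"z":0,"rx":0,"ry":0,"rz":0},{"x":0,"y":-0.2,"z":0,"rx":0,"ry":0,"rz":0}]'
python3 tube.py t38
python3 plan.py .43,.2,.24,0
python3 -c "
from h import *
s=cap('scene','s38.png')"
```

```text
time: 42.95
tool_pos: [0.4918, 0.0001, 0.106]
ee_rot: [-1.208, 1.209, -1.21]
contact_force: [0.6, 0.2, -0.1]
finger_gap: 0.0427
time: 43.58
tool_pos: [0.493, -0.0003, 0.2582]
ee_rot: [-1.203, 1.206, -1.212]
contact_force: [0.5, -0.3, -0.6]
finger_gap: 0.043
[4.91832402e-01 1.04744134e-04 2.56534324e-01]
[4.911e-01 3.000e-04 2.555e-01]
{'x': -0.2662, 'y': 0.021, 'z': -0.0817, 'rx': 0.0001, 'ry': -0.0005, 'rz': -0.0007} dist 0.209
```

View pics/s38.png

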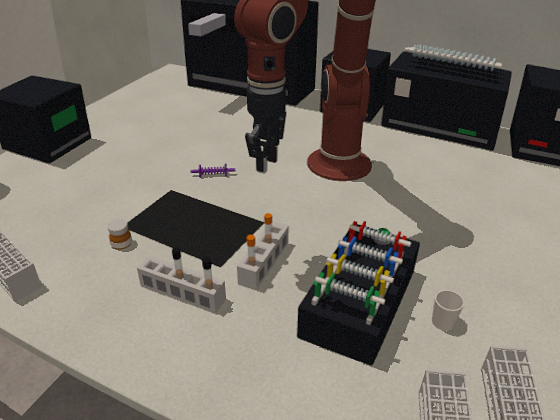

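View pics/t38_s.png

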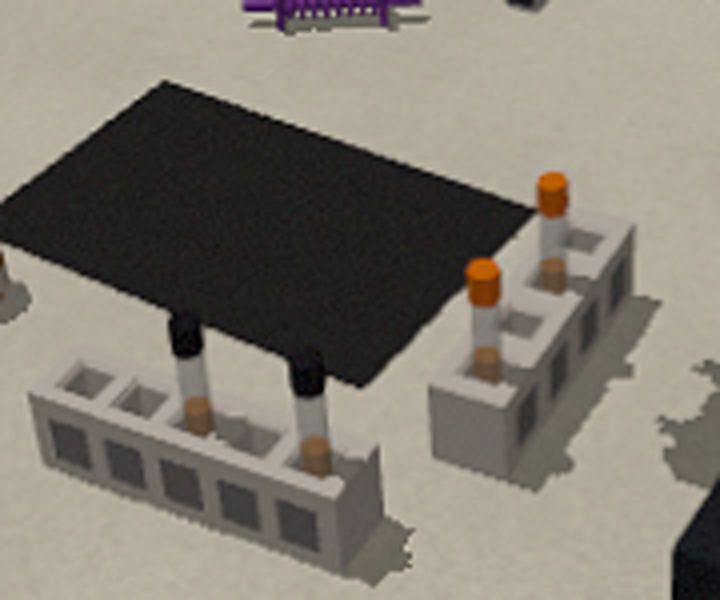

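```bash
python3 plan.py .414,.2485,.25,-1.5; python3 -m handwheel '[{"x":-0.331,"y":0.007,"z":-0.103,"rx":0,"ry":-1.0,"rz":0},{"x":-0.331,"y":0.007,"z":-0.103,"rx":0,"ry":-1.0,"rz":0},{"x":-0.331,"y":0.007,"z":-0.103,"rx":0,"ry":-1.0,"rz":0},{"x":-0.331,"y":0.007,"z":-0.103,"rx":0,"ry":-1.0,"rz":0},{"x":-0.331,"y":0.007,"z":-0.103,"rx":0,"ry":-1.0,"rz":0},{"x":-0.331,"y":0.007,"z":-0.103,"rx":0,"ry":-1.0,"rz":0},{"x":-0.331,"y":0.007,"z":-0.103,"rx":0,"ry":-1.0,"rz":0},{"x":-0.331,"y":0.007,"z":-0.103,"rx":0,"ry":-1.0,"rz":0},{"x":-0.331,"y":0.007,"z":-0.103,"rx":0,"ry":-1.0,"rz":0},{"x":-0.331,"y":0.007,"z":-0.103,"rx":0,"ry":-1.0,"rz":0}]' 1
python3 -c "
from h import *
c=cap('wrist','w39.png'); o=bot.get_obs(); print(o['tool_pos'],np.round(o['q'],2))
f=c['frame'][:,:,::-1]; hsv=cv2.cvtColor(f,cv2.COLOR_BGR2HSV); m=cv2.inRange(hsv,np.array([45,100,60]),np.array([85,255,255]))
n,l,s,ce=cv2.connectedComponentsWithStats(m)
for i in range(1,n):
    if s[i,4]>50: print(s[i],ce[i],at_z(c,*ce[i],.1).round(4))
"
```

```text
[4.908e-01 3.000e-04 2.549e-01]
{'x': -0.3308, 'y': 0.007, 'z': -0.1026, 'rx': 0.0004, 'ry': -1.0005, 'rz': -0.0013} dist 0.26
time: 44.98
tool_pos: [0.4143, 0.248, 0.25]
ee_rot: [-1.57, 0.059, -0.058]
contact_force: [0.3, 0.4, 0.1]
finger_gap: -0.0001
[0.41437937 0.24812427 0.25021666] [-0.77  0.36  0.26  1.89 -0.11  0.92  1.04]
[271 139  73  12 606] [306.01320132 144.49009901] [0.3831 0.2748 0.1   ]
[256 180  36  36 989] [273.26390293 197.51971689] [0.4224 0.2473 0.1   ]
```

View pics/w39.png

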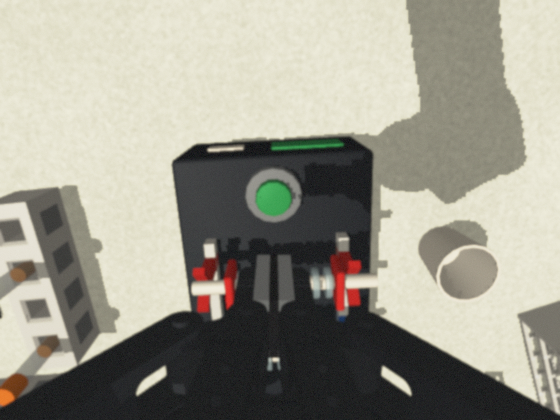

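Run:
```python
from h import *
w=cap('wrist'); t=cap('top'); 
rays=[ray(w,273.26,197.5),ray(t,200.9,231.4)]
# scene
s=cap('scene'); f=s['frame'][:,:,::-1]; hsv=cv2.cvtColor(f,cv2.COLOR_BGR2HSV); m=cv2.inRange(hsv[:,360:410],np.array([45,100,60]),np.array([85,255,255]))
n,l,st,ce=cv2.connectedComponentsWithStats(m)
for i in range(1,n):
    if st[i,4]>20: print(st[i],ce[i]+[360,0])
for z in (.095,.1,.105,.11): print(z,at_z(w,273.26,197.5,z)[:2].round(4),at_z(t,200.9,231.4,z)[:2].round(4))
o,d=zip(*rays); A=np.zeros((3,3));b=np.zeros(3)
for oo,dd in rays:
    dd=dd/np.linalg.norm(dd); M=np.eye(3)-np.outer(dd,dd); A+=M;b+=M@oo
print(np.linalg.solve(A,b))
```

```text
[ 19 228  10   7  36] [383.66666667 230.30555556]
[  5 286  11  31 158] [370.1835443  301.75316456]
[ 14 290   6   7  29] [376.27586207 292.86206897]
0.095 [0.4241 0.2473] [0.4205 0.2497]
0.1 [0.4226 0.2474] [0.4202 0.2487]
0.105 [0.4212 0.2475] [0.4198 0.2478]
0.11 [0.4197 0.2476] [0.4194 0.2468]
[0.41978288 0.24735775 0.10872588]
```

```bash
python3 -m handwheel '[{"x":0.005,"y":0.05,"z":0,"rx":0,"ry":0,"rz":0},{"x":0.005,"y":0.1,"z":0,"rx":0,"ry":0,"rz":0},{"x":0.005,"y":0.14,"z":0,"rx":0,"ry":0,"rz":0},{"x":0.005,"y":0.16,"z":0,"rx":0,"ry":0,"rz":0},{"x":0.005,"y":0.16,"z":0,"rx":0,"ry":0,"rz":0},{"x":0.005,"y":0.16,"z":0,"rx":0,"ry":0,"rz":0}]'
python3 -c "
from h import *
c=cap('wrist','w40.png'); s=cap('scene')['frame'][:,:,::-1]; cv2.imwrite('pics/s40.png',cv2.resize(s[170:330,290:450],None,fx=3.7,fy=3.7,interpolation=cv2.INTER_CUBIC)); print(bot.get_obs()['tool_pos'])"
```

```text
time: 45.92
tool_pos: [0.419, 0.2485, 0.1315]
ee_rot: [-1.569, 0.055, -0.058]
contact_force: [0.6, 0.1, 0.4]
finger_gap: -0.0003
[0.41909291 0.24852273 0.13172392]
```

View pics/w40.png

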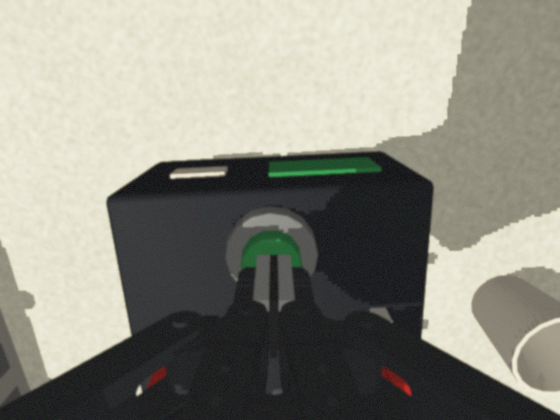

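View pics/s40.png

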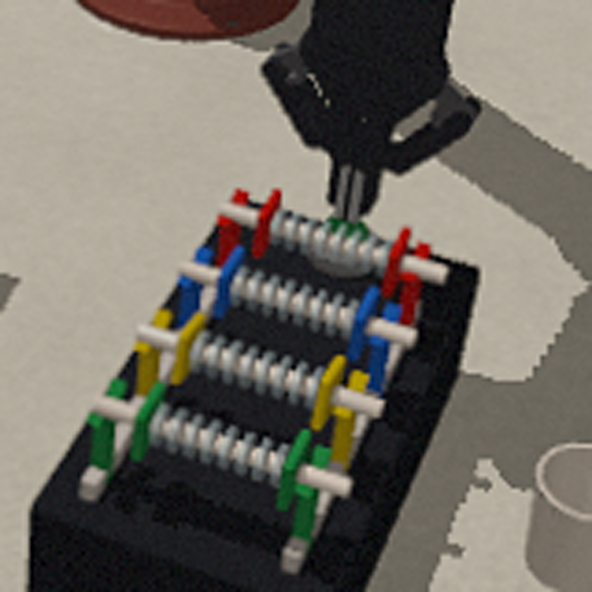

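```bash
python3 -m handwheel '[{"x":0,"y":0.006,"z":0,"rx":0,"ry":0,"rz":0},{"x":0,"y":0.012,"z":0,"rx":0,"ry":0,"rz":0},{"x":0,"y":0.012,"z":0,"rx":0,"ry":0,"rz":0}]'
python3 -m handwheel '[{"x":0,"y":0.004,"z":0,"rx":0,"ry":0,"rz":0},{"x":0,"y":0.004,"z":0,"rx":0,"ry":0,"rz":0}]'
```

```text
time: 46.4
tool_pos: [0.4186, 0.2483, 0.1218]
ee_rot: [-1.569, 0.056, -0.057]
contact_force: [-0.8, 0.8, 2.6]
finger_gap: 0.0
time: 46.65
tool_pos: [0.4186, 0.2483, 0.1189]
ee_rot: [-1.569, 0.056, -0.057]
contact_force: [-0.4, -0.7, 3.9]
finger_gap: -0.0005
```

```bash
python3 -m handwheel '[{"x":0,"y":0.003,"z":0,"rx":0,"ry":0,"rz":0},{"x":0,"y":0.003,"z":0,"rx":0,"ry":0,"rz":0}]'
python3 -m handwheel '[{"x":0,"y":0.003,"z":0,"rx":0,"ry":0,"rz":0},{"x":0,"y":0.003,"z":0,"rx":0,"ry":0,"rz":0}]'
```

```text
time: 46.9
tool_pos: [0.4186, 0.2483, 0.1171]
ee_rot: [-1.569, 0.056, -0.057]
contact_force: [-1.2, 0.4, 7.6]
finger_gap: 0.0002
time: 47.15
tool_pos: [0.4187, 0.2483, 0.1168]
ee_rot: [-1.568, 0.056, -0.058]
contact_force: [-4.2, -1.8, 22.0]
finger_gap: 0.0
```

Force rose to 22 N with the tool stopped at z = 0.117, so the button is bottomed. I let it go.

```bash
python3 -m handwheel '[{"x":0,"y":0,"z":0,"rx":0,"ry":0,"rz":0},{"x":0,"y":-0.02,"z":0,"rx":0,"ry":0,"rz":0},{"x":0,"y":-0.08,"z":0,"rx":0,"ry":0,"rz":0},{"x":0,"y":-0.15,"z":0,"rx":0,"ry":0,"rz":0},{"x":0,"y":-0.22,"z":0,"rx":0,"ry":0,"rz":0},{"x":0,"y":-0.25,"z":0,"rx":0,"ry":0,"rz":0},{"x":0,"y":-0.25,"z":0,"rx":0,"ry":0,"rz":0}]'
python3 -c "
from h import *
c=cap('wrist','w41.png'); s=cap('scene','s41.png')['frame'][:,:,::-1]; cv2.imwrite('pics/s41c.png',cv2.resize(s[170:370,230:450],None,fx=3,fy=3,interpolation=cv2.INTER_CUBIC)); t=cap('top')['frame'][:,:,::-1]; cv2.imwrite('pics/t41.png',cv2.resize(t[100:310,130:430],None,fx=2.6,fy=2.6,interpolation=cv2.INTER_CUBIC))"
```

```text
time: 48.02
tool_pos: [0.419, 0.2482, 0.3029]
ee_rot: [-1.567, 0.054, -0.059]
contact_force: [0.3, 0.8, -0.6]
finger_gap: 0.0
```

View pics/s41c.png

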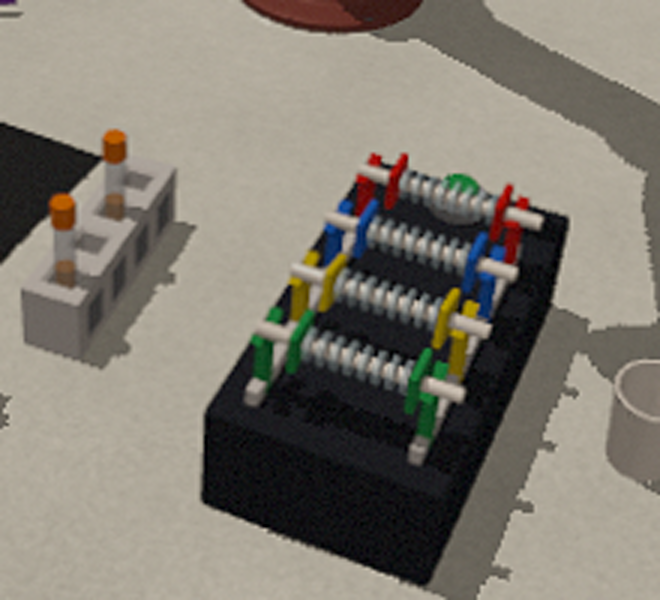

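View pics/t41.png

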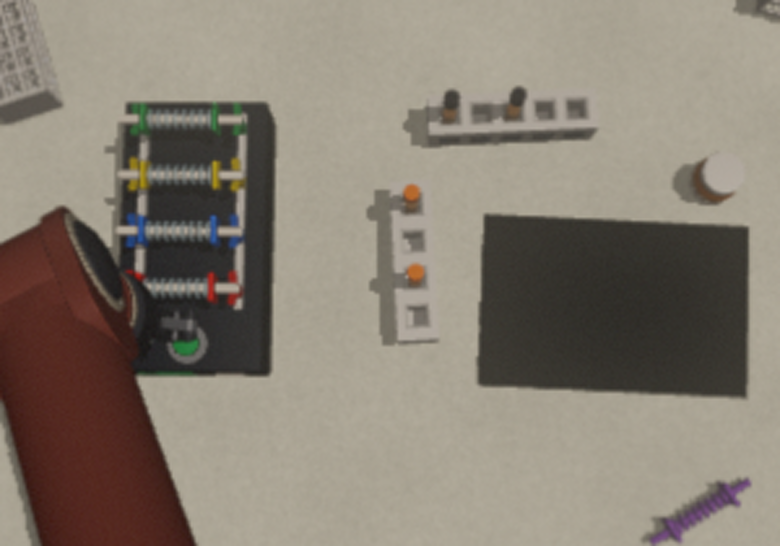

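View pics/w41.png

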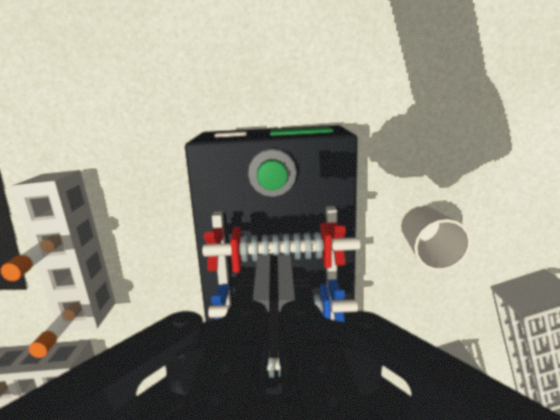

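```bash
python3 -c "
from workcell import bot
print(bot.job_done())"
```

```text
the job is handed in; nothing more can be done
None
```

The analyser is set up and the job was handed in just after 48 s, well inside the 210 s limit. No verdict is reported back.

- **Coils:** All four lie across the cradle, each in the saddles of its own colour. The red coil had been knocked about 4 cm aside during the run, so I found it again from the wrist camera before picking it up.
- **Sample tubes:** Both orange-capped tubes that were present are in the sampler rack, one each in the second and fourth holes counting from the robot.
- **Start button:** I pressed it until it bottomed at 22 N with the tool stopped, then let it go.

The last pictures, taken from all three cameras with the gripper raised clear, show:
- The coils are seated.
- Both orange tubes are down, and the black-capped tubes are still in the storage rack.
- The purple look-alike, the jar and the beaker look undisturbed.
- The button looks up again, judged by eye only.

**Checks that disagreed:** The overhead camera placed things 2–3 mm differently from the wrist camera, so I relied on wrist views for the fine alignment. When I lowered the red coil I felt no contact force before releasing it. The later pictures show it seated like the others.

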